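# Charge and stir a mixing dish to order

### The arm

A 7-joint arm with a two-finger parallel gripper is mounted at the origin on the work surface. World frame = base frame: x ahead of the robot, y to its left, z up, the work surface at z = 0. Lengths are in m, angles in rad, forces in N, time in s.
With the tool pointing down it reaches from about 0.425 to 0.925 m from the base axis. Payload 6.8 kg.
Tool frame: the origin (TCP) lies on the centre line of the jaws, within the pads' length; the fingertips stand 8 mm ahead of it and the grasp point (between the pads) lies 11 mm behind it; z points along the fingers, y is the line along which they close (so a half turn about z gives the same grasp; the last joint's range is limited). The gripper opens to 85 mm and grips with 20 to 120 N. Pads are 22 mm wide; open, the fingers measure 114 mm over their backs; the gripper's body (76 mm by 85 mm) begins 54 mm behind the grasp point. The pads swing forward as they close: fully open they stand 13 mm farther back than shut.
Start: joints at [-1.325, 0.477, 0.022, 1.555, -0.011, 1.109, -0.083], TCP at [0.234, 0.633, 0.239] pointing down, gripper open.
Joint ranges: [-2.96, 2.96], [-0.34, 2.1], [-1.41, 1.46], [0.24, 2.44], [-1.37, 4.51], [0.17, 1.92], [-2.96, 2.96]. Speed limits (rad/s): [2.39, 2.39, 3.14, 3.14, 3.14, 3.14, 3.14].

### API

Orientations are given as a unit quaternion [x, y, z, w].
In Python, from cell import * gives the robot as it stands.
- The arm moves only by the shell command python3 -m jog 'ROWS' [OPENING]. ROWS is JSON, a list of rows, each an object of numbers: "x", "y", "z": the shift along the tool's x, y, z in m; "turn": the turn about the tool's z in degrees. A call has 1 to 12 rows; each row is the pose to reach, as a shift and turn from the pose commanded when the call began, along the tool's axes at that moment; what a row does not reach only later rows make up. A row lasts 1/8 s, in which the tool goes at most 62.5 mm and 10.7 degrees, less where a joint would pass 70% of its speed; a pose out of reach is approached as far as the arm can. A call with a gripper value outside its range is refused whole. OPENING is the finger opening in m, from 0 to 0.0854, set as the call begins (- or left out, the last holds). The fingers move at their own pace and stop on an object; the grip force is fixed at half the most. Time passes only in rows, so rows that repeat a pose let the fingers close. It gives the time, the measured TCP pose, the force, the opening and the grip force at its end, in the units of the state.
- sense(): the state, without advancing time (a new reading comes with each control period).
- capture(name): name is "scene" or "top"; returns a dict with "color" (400x640x3 uint8, blue, green, red), "depth" (400x640 float32, m along the optical axis (not along the pixel's ray), 0 where there is no reading), "K" (3x3 intrinsics, pixels), "R" (3x3) and "t" (3): a world point X has camera coordinates R X + t. Camera axes: x right, y down, z forward; pixel columns grow to the right and rows downward; lengths in m; the calibration is good to about 2 mm. A picture is of the moment at which its call begins.
- job_done(): hands the job in; it is judged then, once.
Trained networks look in a picture, given as the dict that the camera call returned (one of the last four; its "shot" number tells which), for a name from the list of things; names that differ only in an ending like _2 or _b are one class to them, and where a whole thing is asked for, a point or a joint stands for the part that bears it (a point fixed in the world has none). Each returns a list of dicts, best first, with "conf" (0 to 1); they miss things now and then, are a little off and sometimes report something else, mostly with a low value. They report only what shows in the picture. A call takes as long as a camera call. They do not tell look-alikes from the thing itself.
- find_in(target, picture): "extent" ([centre column, centre row, width, height] in pixels, round what is visible of it).
- regions_of(target, picture): "pixels" (400x640 bool, what is visible of it) and "extent" ([centre column, centre row, width, height] in pixels, round what is visible of it).
The state is a dict: "time_s": time; "qpos": joint angles; "qvel": joint speeds; "joint_torque": joint torques, N m; "tool_pos": TCP position; "ee_rot": TCP orientation; "wrist_force": force on the tool from outside, world axes, zero at the start; "ft_torque": the same for the moment, N m; "grip_width": finger opening in m; "gripper_force": force on a finger pad.
Only numpy, scipy, OpenCV 4.12 (cv2) and the standard library are available. Lean on these libraries where they do the work, as an engineer would, in place of code of your own. Each camera call takes 0.05 s, during which the arm holds its last target. There are 200 camera calls.

### The job

The disc on the white order board shows blue or yellow: put every pellet of that colour from the mat into the steel dish, and none of the other colour. Then stir pellets and beads together with the stirrer, its foot down near the dish's floor, at least five wide full rounds that really move the beads about, and hang the stirrer back upright by its collar in the fork of its stand. Keep all beads and ordered pellets in the dish and leave the jar and the amber bottle alone.

Things in the scene. Friction and masses are not known exactly. Their poses are not given: they have to be found in the camera images.
- dish: Round steel mixing dish fixed to the bench, straight wall: outer diameter 220 mm, inner diameter 212 mm, 60 mm high, floor 5 mm thick. Origin: centre of its underside; z up, x and y along the world's.
- bead1: White mixing bead, a ball of 32 mm diameter (20 g), lying in the dish. Origin: its centre.
- bead2: White mixing bead, a ball of 32 mm diameter (20 g), lying in the dish. Origin: its centre.
- bead3: White mixing bead, a ball of 32 mm diameter (20 g), lying in the dish. Origin: its centre.
- bead4: White mixing bead, a ball of 32 mm diameter (20 g), lying in the dish. Origin: its centre.
- bead5: White mixing bead, a ball of 32 mm diameter (20 g), lying in the dish. Origin: its centre.
- blue1: Blue pellet: bar with rounded edges, 60 mm long (its x) by 24 by 24 mm, about 40 g, lying on the white mat at the start (one of 2 or 3 present of its colour; None if absent). Origin: its centre.
- blue2: Blue pellet: bar with rounded edges, 60 mm long (its x) by 24 by 24 mm, about 40 g, lying on the white mat at the start (one of 2 or 3 present of its colour; None if absent). Origin: its centre.
- blue3: Blue pellet: bar with rounded edges, 60 mm long (its x) by 24 by 24 mm, about 40 g, lying on the white mat at the start (one of 2 or 3 present of its colour; None if absent). Origin: its centre.
- yellow1: Yellow pellet: bar with rounded edges, 60 mm long (its x) by 24 by 24 mm, about 40 g, lying on the white mat at the start (one of 2 or 3 present of its colour; None if absent). Origin: its centre.
- yellow2: Yellow pellet: bar with rounded edges, 60 mm long (its x) by 24 by 24 mm, about 40 g, lying on the white mat at the start (one of 2 or 3 present of its colour; None if absent). Origin: its centre.
- yellow3: Yellow pellet: bar with rounded edges, 60 mm long (its x) by 24 by 24 mm, about 40 g, lying on the white mat at the start (one of 2 or 3 present of its colour; None if absent). Origin: its centre.
- mat: White pellet mat fixed to the bench, 290 (x) by 200 (y) by 3 mm. Origin: centre of its underside. It lies left or right of the dish, the stirrer's stand on the other side.
- stirrer: Stirrer, 120 g, hanging upright: red square grip 26 by 26 mm from 8 to 60 mm above the origin, faces square to its x and y; below it a black round collar, 44 mm in diameter, from 0 to 8 mm; below that a steel shaft of 14 mm diameter with a ball of 20 mm diameter at the foot. Origin: centre of the collar's underside; z up along the shaft.
- stirrer_tip (a point): Lowest point of the stirrer's foot ball, 95 mm below the stirrer's origin.
- stirrer_grip (a point): Centre of the stirrer's red grip, 34 mm above the stirrer's origin.
- stand: White stand fixed to the bench, holding the stirrer: two level steel fork arms, tops 120 mm up, 14 mm wide, 26 mm apart, run along its x from -35 mm (open end) to +52 mm, where a post of the same height, 60 mm wide, carries them. The shaft hangs between the arms, collar lying on both; the slot opens to its -x side. Foot plate 10 mm thick. Origin: on the bench below the seat.
- stand_seat (a point): The seat: the point between the tops of the fork arms, 120 mm above the bench, where the origin of the hung stirrer belongs; axes as the stand's.
- order_board: White square order board fixed to the bench, 110 by 110 by 12 mm. Origin: centre of its underside. The disc that lies on it gives the colour ordered.
- spare_board: Smaller grey square board fixed to the bench, 90 by 90 by 12 mm, where the unused disc lies. Origin: centre of its underside.
- disc_blue: Blue disc, 70 mm in diameter, 8 mm thick, fixed on the order board or the grey board. Origin: centre of its underside.
- disc_yellow: Yellow disc, 70 mm in diameter, 8 mm thick, fixed on the order board or the grey board. Origin: centre of its underside.
- jar: White jar, 68 mm in diameter, 90 mm high, standing on the bench; leave alone. Origin: centre of its underside.
- reagent: Amber bottle, 64 mm in diameter, 130 mm high, standing on the bench; leave alone. Origin: centre of its underside.
There are look-alikes about, which are no part of the job. Leave any black or turquoise look-alike of the order_board alone.

How it is judged:
By the outcome, as a careful person would: the job done as asked, in the order asked, and still so for the second after the job is handed in, with the robot touching nothing.
Of blue1, blue2, blue3 only 2 to 3 are there at a start; the rules pass over those that are not, and their reading is None.
Of yellow1, yellow2, yellow3 only 2 to 3 are there at a start; the rules pass over those that are not, and their reading is None.
At some moment in a run one of blue1, blue2, blue3, yellow1, yellow2, yellow3 may be knocked a few centimetres aside while the robot is not near it.
It also fails if it takes over 208 s, if anything falls off the work surface, if the arm or the gripper's body presses on something with over 40 N, if the wrist force passes 120 N, or if a joint passes its speed limit or range.

## Working session

There is one attempt and no reset: what is moved stays moved. The work goes in short steps, Python scripts to look and compute and a shell command to move; the robot and the scene stay as the last step left them, time stands still between calls to the robot, and variables do not carry over. Pictures are saved under pics/ and viewed, at most 14 in all, crops included, and the job is handed in when it is done.

```bash
mkdir -p pics; ls; python3 - <<'E'
from cell import *
import cv2
for n in("scene","top"):
    c=capture(n); cv2.imwrite(f"pics/{n}0.png",c["color"]); print(n,c["K"].tolist(),c["R"].tolist(),c["t"].tolist())
s=sense(); print(s["time_s"],s["tool_pos"],s["ee_rot"],s["grip_width"])
E
```

```text
pics
scene [[370.60664229241985, 0.0, 314.97196461046923], [0.0, 370.60664229241985, 207.11583129520506], [0.0, 0.0, 1.0]] [[-0.8461420057289842, 0.5324162199075756, -0.024014056722256046], [0.3370865696007372, 0.4997260576776, -0.7979013171268806], [-0.4128151532293101, -0.68323263685024, -0.6023095659267989]] [0.4142943173143756, -0.1331445404491217, 1.324335425838666]
top [[426.96524455106044, 0.0, 326.1508179357571], [0.0, 426.96524455106044, 202.28491720614505], [0.0, 0.0, 1.0]] [[0.013225432494215466, -0.9998809685348026, 0.007945860384263813], [-0.9860710986014297, -0.01435958145292978, -0.16570332200491963], [0.16579769732511468, -0.005643685179201331, -0.9861436367889252]] [0.09310818886540899, 0.5668250447848601, 1.3828125944247118]
0.1 [0.23370538 0.63269679 0.23844352] [ 1.75961667e-01  9.84396674e-01 -8.20812585e-04 -7.63962944e-05] 0.08548082892963746
```

View pics/scene0.png

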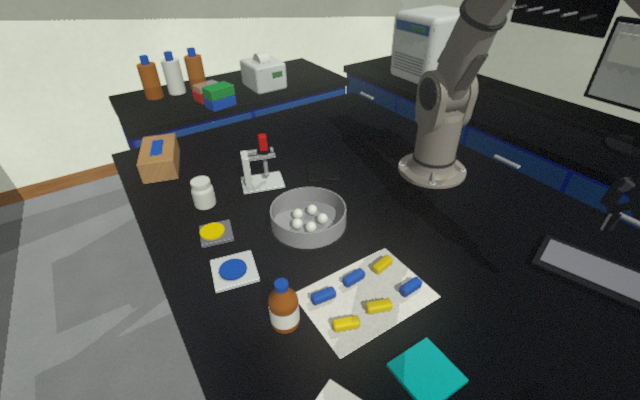

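View pics/top0.png

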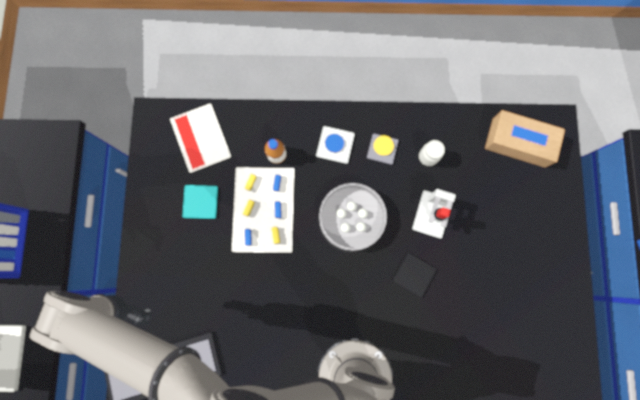

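The order board (top ~(335,144)) carries the blue disc, so blue is ordered. There are three blue pellets on the mat (top ~(277,183), (278,210), (248,237)), the dish is at (353,216) and the stirrer at (440,213). Next I'll measure them.

```bash
cat >v.py <<'E'
from cell import *
import cv2, numpy as np
def cloud(c):
    d=c["depth"]; v,u=np.indices(d.shape); K=c["K"]
    P=np.stack([(u-K[0,2])/K[0,0]*d,(v-K[1,2])/K[1,1]*d,d],-1)
    return (P-np.array(c["t"]))@np.array(c["R"])
def masks(c):
    h=cv2.cvtColor(c["color"],cv2.COLOR_BGR2HSV)
    f=lambda a,b:cv2.inRange(h,a,b)
    return dict(blue=f((100,120,50),(125,255,255)),yellow=f((20,120,80),(35,255,255)),red=f((0,140,60),(8,255,255))|f((172,140,60),(180,255,255)))
def blobs(c,col,box=(0.2,0.9,-0.5,0.5),zr=(0.01,0.4),mn=20):
    W=cloud(c); m=masks(c)[col]; n,l,st,ce=cv2.connectedComponentsWithStats(m)
    out=[]
    for i in range(1,n):
        if st[i,4]<mn: continue
        p=W[l==i]; p=p[(p[:,2]>zr[0])&(p[:,2]<zr[1])]
        if len(p)<mn//2: continue
        x,y=np.median(p[:,:2],0)
        if not(box[0]<x<box[1] and box[2]<y<box[3]): continue
        r=cv2.minAreaRect(np.float32(p[:,:2])*1000); b=cv2.boxPoints(r)
        e=max(b[1]-b[0],b[2]-b[1],key=np.linalg.norm)
        out.append((np.round(ce[i]).tolist(),np.round(r[0],1).tolist(),"mean",np.round(p.mean(0)*1000,1).tolist(),np.round(r[1],1).tolist(),"yaw",round(float(np.degrees(np.arctan2(e[1],e[0])))%180,1),"z90",round(float(np.percentile(p[:,2],90)*1000),1)))
    return out
def pose():
    s=sense(); q=s["ee_rot"]; x,y,z,w=q
    yaw=np.degrees(np.arctan2(2*(x*y+z*w),1-2*(y*y+z*z)))
    return s,yaw
def go(x,y,z,yaw=None,s=None):
    """shift in tool axes to world target (mm) and tool-x yaw(deg, mod 180)"""
    s,y0=pose(); d=np.array([x,y,z])/1000-s["tool_pos"]; a=np.radians(y0)
    X=np.array([np.cos(a),np.sin(a),0]);Y=np.array([np.sin(a),-np.cos(a),0])
    t=0 if yaw is None else -((yaw-y0+90)%180-90)
    return dict(x=round(float(d@X),4),y=round(float(d@Y),4),z=round(float(-d[2]),4),turn=round(float(t),1))
E
python3 - <<'E'
from v import *
c=capture("top"); s=capture("scene")
for n,k in(("top",c),("scene",s)):
    for col in("blue","yellow","red"):
        print(n,col); [print("  ",b) for b in blobs(k,col)]
    W=cloud(k)
    for t in("dish","stand","mat","order_board"):
        r=regions_of(t,k)
        for q in r[:2]:
            p=W[q["pixels"]]; 
            if t=="dish": p=p[(p[:,2]>0.045)&(p[:,2]<.07)]
            if t=="stand": p=p[(p[:,2]>0.11)&(p[:,2]<.125)]
            if len(p)>10: print(n,t,q["conf"],np.round(p.mean(0)*1000),cv2.minAreaRect(np.float32(p[:,:2])*1000),len(p))
            if t=="dish" and len(p)>10: print("circ",cv2.minEnclosingCircle(np.float32(p[:,:2])*1000))
print(pose()[1])
E
```

```text
top blue
   ([334.0, 143.0], [780.4, 76.0], 'mean', [781.3, 75.7, 20.6], [60.2, 56.2], 'yaw', 0.7, 'z90', 24.7)
   ([272.0, 143.0], [747.0, 277.6], 'mean', [740.7, 275.9, 129.4], [38.7, 22.1], 'yaw', 17.4, 'z90', 132.9)
   ([277.0, 183.0], [635.5, 271.2], 'mean', [634.6, 271.1, 26.9], [16.0, 49.4], 'yaw', 172.7, 'z90', 30.8)
   ([278.0, 210.0], [543.4, 263.6], 'mean', [541.6, 264.4, 27.4], [48.9, 13.9], 'yaw', 2.3, 'z90', 30.3)
   ([248.0, 237.0], [447.7, 360.7], 'mean', [447.8, 361.0, 26.5], [47.5, 14.9], 'yaw', 3.0, 'z90', 30.3)
top yellow
   ([384.0, 145.0], [775.0, -96.6], 'mean', [775.0, -97.2, 20.4], [67.6, 64.5], 'yaw', 19.5, 'z90', 24.8)
   ([250.0, 182.0], [635.8, 360.1], 'mean', [634.8, 360.5, 26.9], [18.9, 48.8], 'yaw', 157.9, 'z90', 31.0)
   ([249.0, 208.0], [547.1, 362.5], 'mean', [547.3, 362.7, 26.9], [17.7, 49.6], 'yaw', 158.7, 'z90', 30.9)
   ([276.0, 235.0], [455.6, 268.7], 'mean', [455.3, 268.4, 27.2], [49.7, 16.2], 'yaw', 10.7, 'z90', 31.7)
top red
   ([443.0, 213.0], [517.8, -258.1], 'mean', [517.2, -254.8, 166.2], [27.9, 23.1], 'yaw', 66.5, 'z90', 182.4)
top stan
[... 1894 characters left out ...]
 117.] ((546.1578369140625, -264.9738464355469), (60.39093780517578, 107.24304962158203), 75.71871948242188) 241
scene mat 0.71 [563. 329.   4.] ((713.7642211914062, 423.06866455078125), (735.7381591796875, 311.3016357421875), 32.1949577331543) 6717
scene mat 0.52 [524.  15.  24.] ((664.834228515625, 301.27606201171875), (1051.7630615234375, 231.65040588378906), 63.65962219238281) 3891
scene order_board 0.92 [783.  87.  12.] ((856.7054443359375, 376.5035400390625), (767.7008666992188, 111.40689086914062), 76.12430572509766) 963
scene order_board 0.86 [ 342. -186.   12.] ((611.9559326171875, 261.1052551269531), (1179.906005859375, 111.01129913330078), 58.69398498535156) 570
159.72918385283663
```

```bash
python3 -c "
from v import *
print(go(638,272,100,173))"
```

```text
{'x': -0.5043, 'y': -0.1988, 'z': 0.1393, 'turn': -13.3}
```

```bash
python3 -m jog '[{"x":-0.504,"y":-0.199,"z":0.139,"turn":-13.3},{"x":-0.504,"y":-0.199,"z":0.139,"turn":-13.3},{"x":-0.504,"y":-0.199,"z":0.139,"turn":-13.3},{"x":-0.504,"y":-0.199,"z":0.139,"turn":-13.3},{"x":-0.504,"y":-0.199,"z":0.139,"turn":-13.3},{"x":-0.504,"y":-0.199,"z":0.139,"turn":-13.3},{"x":-0.504,"y":-0.199,"z":0.139,"turn":-13.3},{"x":-0.504,"y":-0.199,"z":0.139,"turn":-13.3},{"x":-0.504,"y":-0.199,"z":0.139,"turn":-13.3},{"x":-0.504,"y":-0.199,"z":0.139,"turn":-13.3},{"x":-0.504,"y":-0.199,"z":0.139,"turn":-13.3}]' 0.06
python3 - <<'E'
from v import *
for n in("top","scene"):
    c=capture(n)
    [print(n,b) for b in blobs(c,"blue",(.4,.72,.15,.5))]
print(go(638,272,14,173),pose()[1])
E
```

```text
time_s: 1.98
tool_pos: [0.6375, 0.2723, 0.1001]
ee_rot: [0.061, 0.998, 0.0, -0.0]
wrist_force: [-1.0, 0.7, -0.0]
grip_width: 0.0599
gripper_force: 0.0
top ([248.0, 237.0], [447.3, 360.7], 'mean', [447.3, 360.8, 27.3], [47.7, 13.6], 'yaw', 2.7, 'z90', 30.9)
scene ([353.0, 277.0], [548.2, 268.1], 'mean', [549.8, 270.8, 22.5], [58.6, 20.6], 'yaw', 3.7, 'z90', 26.3)
scene ([410.0, 286.0], [452.1, 365.3], 'mean', [454.7, 367.7, 22.7], [59.3, 21.0], 'yaw', 4.1, 'z90', 26.2)
scene ([323.0, 295.0], [640.1, 274.3], 'mean', [641.8, 276.7, 22.2], [22.8, 57.6], 'yaw', 170.9, 'z90', 26.2)
{'x': -0.0015, 'y': -0.0018, 'z': 0.0866, 'turn': 0.2} 173.16968901913077
```

```bash
python3 -m jog '[{"z":0.05},{"z":0.075},{"z":0.086},{"z":0.086}]' && python3 -m jog '[{"z":0},{"z":0},{"z":0},{"z":0}]' 0.0 && python3 -m jog '[{"z":-0.05},{"z":-0.1},{"z":-0.1}]'
python3 -c "
from v import *
print(go(523,63,114,0),go(523,63,50,0))"
```

```text
{'x': 0.0878, 'y': -0.223, 'z': -0.0134, 'turn': -6.8} {'x': 0.0878, 'y': -0.223, 'z': 0.0506, 'turn': -6.8}validation failed for argument at $[0]...
```

```bash
python3 -m jog '[{"x":0,"y":0,"z":0.05,"turn":0},{"x":0,"y":0,"z":0.075,"turn":0},{"x":0,"y":0,"z":0.086,"turn":0},{"x":0,"y":0,"z":0.086,"turn":0}]' && python3 -m jog '[{"x":0,"y":0,"z":0,"turn":0},{"x":0,"y":0,"z":0,"turn":0},{"x":0,"y":0,"z":0,"turn":0},{"x":0,"y":0,"z":0,"turn":0}]' 0.0 && python3 -m jog '[{"x":0,"y":0,"z":-0.05,"turn":0},{"x":0,"y":0,"z":-0.1,"turn":0},{"x":0,"y":0,"z":-0.1,"turn":0}]'
python3 -c "
from v import *
print(go(523,63,114,0),go(523,63,50,0))"
```

```text
time_s: 2.58
tool_pos: [0.6371, 0.273, 0.0144]
ee_rot: [0.06, 0.998, 0.0, -0.0]
wrist_force: [0.8, 0.3, -0.3]
grip_width: 0.0601
gripper_force: 0.0
time_s: 3.08
tool_pos: [0.6387, 0.2724, 0.0159]
ee_rot: [0.061, 0.998, 0.001, 0.001]
wrist_force: [-1.3, 0.0, 6.3]
grip_width: 0.0225
gripper_force: 59.7
time_s: 3.45
tool_pos: [0.6408, 0.2731, 0.1196]
ee_rot: [0.061, 0.998, 0.002, 0.004]
wrist_force: [0.9, -0.4, -0.6]
grip_width: 0.0226
gripper_force: 58.9
{'x': 0.0913, 'y': -0.2229, 'z': 0.0056, 'turn': -7.0} {'x': 0.0913, 'y': -0.2229, 'z': 0.0696, 'turn': -7.0}
```

```bash
python3 -m jog '[{"x":0.091,"y":-0.223,"z":0,"turn":-7},{"x":0.091,"y":-0.223,"z":0,"turn":-7},{"x":0.091,"y":-0.223,"z":0,"turn":-7},{"x":0.091,"y":-0.223,"z":0,"turn":-7},{"x":0.091,"y":-0.223,"z":0,"turn":-7},{"x":0.091,"y":-0.223,"z":0.04,"turn":-7},{"x":0.091,"y":-0.223,"z":0.068,"turn":-7},{"x":0.091,"y":-0.223,"z":0.068,"turn":-7}]' && python3 -m jog '[{"x":0,"y":0,"z":0,"turn":0},{"x":0,"y":0,"z":0,"turn":0},{"x":0,"y":0,"z":0,"turn":0}]' 0.05 && python3 -m jog '[{"x":0,"y":0,"z":-0.05,"turn":0},{"x":0,"y":0,"z":-0.06,"turn":0},{"x":0,"y":0,"z":-0.06,"turn":0}]'
python3 - <<'E'
from v import *
c=capture("scene"); cv2.imwrite("pics/s1.png",cv2.resize(c["color"][160:340,170:470],None,fx=2,fy=2))
[print(b) for b in blobs(c,"blue",(.4,.72,-.1,.5))]
print(go(546,267,100,3))
E
```

```text
time_s: 4.45
tool_pos: [0.5203, 0.063, 0.045]
ee_rot: [-0.001, 1.0, 0.0, -0.001]
wrist_force: [0.4, 0.7, 0.6]
grip_width: 0.0226
gripper_force: 65.1
time_s: 4.82
tool_pos: [0.5204, 0.0617, 0.0464]
ee_rot: [-0.0, 1.0, 0.0, 0.0]
wrist_force: [0.3, 0.2, 0.3]
grip_width: 0.0499
gripper_force: 0.0
time_s: 5.2
tool_pos: [0.5208, 0.0617, 0.107]
ee_rot: [-0.0, 1.0, 0.0, 0.001]
wrist_force: [-1.0, 0.1, 0.4]
grip_width: 0.0498
gripper_force: 0.0
([315.0, 229.0], [537.6, 72.8], 'mean', [534.0, 72.6, 27.3], [17.2, 50.7], 'yaw', 170.5, 'z90', 29.4)
([353.0, 277.0], [548.3, 267.2], 'mean', [549.5, 270.6, 22.3], [56.4, 23.6], 'yaw', 4.0, 'z90', 26.2)
([410.0, 286.0], [453.9, 365.3], 'mean', [455.0, 367.6, 22.8], [57.2, 21.5], 'yaw', 4.2, 'z90', 26.2)
{'x': -0.0261, 'y': 0.2054, 'z': 0.0061, 'turn': -3.0}
```

View pics/s1.png

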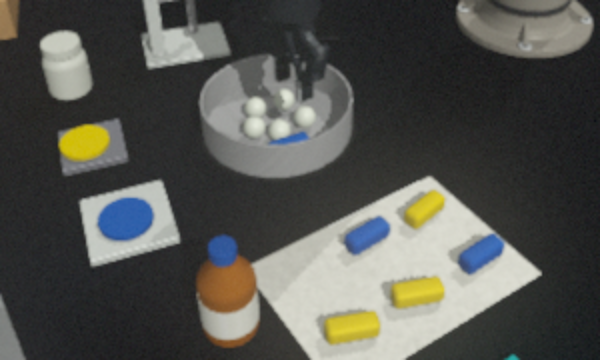

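The first blue pellet lies in the dish at crop ~(290,140), and all five beads are in. Now the second pellet.

```bash
python3 -m jog '[{"x":-0.026,"y":0.205,"z":0,"turn":-3},{"x":-0.026,"y":0.205,"z":0,"turn":-3},{"x":-0.026,"y":0.205,"z":0,"turn":-3},{"x":-0.026,"y":0.205,"z":0.006,"turn":-3},{"x":-0.026,"y":0.205,"z":0.006,"turn":-3},{"x":-0.026,"y":0.205,"z":0.05,"turn":-3},{"x":-0.026,"y":0.205,"z":0.08,"turn":-3},{"x":-0.026,"y":0.205,"z":0.091,"turn":-3},{"x":-0.026,"y":0.205,"z":0.091,"turn":-3}]' 0.06 && python3 -m jog '[{"x":0,"y":0,"z":0,"turn":0},{"x":0,"y":0,"z":0,"turn":0},{"x":0,"y":0,"z":0,"turn":0},{"x":0,"y":0,"z":0,"turn":0}]' 0.0 && python3 -m jog '[{"x":0,"y":0,"z":-0.05,"turn":0},{"x":0,"y":0,"z":-0.1,"turn":0},{"x":0,"y":0,"z":-0.1,"turn":0}]'
python3 -c "
from v import *
print(go(523,-35,114,0),go(523,-35,50,0))"
```

```text
time_s: 6.38
tool_pos: [0.5461, 0.2647, 0.0149]
ee_rot: [-0.025, 1.0, -0.001, -0.001]
wrist_force: [-0.4, 0.6, 0.2]
grip_width: 0.0599
gripper_force: 0.0
time_s: 6.88
tool_pos: [0.5472, 0.267, 0.0168]
ee_rot: [-0.026, 1.0, 0.001, 0.001]
wrist_force: [-0.4, -0.1, 6.1]
grip_width: 0.0223
gripper_force: 59.5
time_s: 7.25
tool_pos: [0.549, 0.2682, 0.1201]
ee_rot: [-0.026, 1.0, 0.002, 0.004]
wrist_force: [0.3, -0.1, -0.4]
grip_width: 0.0227
gripper_force: 59.0
{'x': 0.042, 'y': -0.3014, 'z': 0.0061, 'turn': 3.0} {'x': 0.042, 'y': -0.3014, 'z': 0.0701, 'turn': 3.0}
```

```bash
python3 -m jog '[{"x":0.042,"y":-0.301,"z":0,"turn":3},{"x":0.042,"y":-0.301,"z":0,"turn":3},{"x":0.042,"y":-0.301,"z":0,"turn":3},{"x":0.042,"y":-0.301,"z":0,"turn":3},{"x":0.042,"y":-0.301,"z":0,"turn":3},{"x":0.042,"y":-0.301,"z":0,"turn":3},{"x":0.042,"y":-0.301,"z":0.04,"turn":3},{"x":0.042,"y":-0.301,"z":0.066,"turn":3},{"x":0.042,"y":-0.301,"z":0.066,"turn":3}]' && python3 -m jog '[{"x":0,"y":0,"z":0,"turn":0},{"x":0,"y":0,"z":0,"turn":0},{"x":0,"y":0,"z":0,"turn":0}]' 0.05 && python3 -m jog '[{"x":0,"y":0,"z":-0.05,"turn":0},{"x":0,"y":0,"z":-0.06,"turn":0},{"x":0,"y":0,"z":-0.06,"turn":0}]'
python3 - <<'E'
from v import *
c=capture("scene")
[print(b) for b in blobs(c,"blue",(.4,.72,-.1,.5))]
print(go(451,363,100,4))
E
```

```text
time_s: 8.38
tool_pos: [0.5208, -0.0353, 0.0486]
ee_rot: [-0.001, 1.0, 0.0, 0.0]
wrist_force: [0.3, -0.6, 1.1]
grip_width: 0.0225
gripper_force: 67.8
time_s: 8.75
tool_pos: [0.52, -0.0358, 0.0493]
ee_rot: [-0.0, 1.0, 0.0, -0.0]
wrist_force: [-0.0, 0.6, -0.0]
grip_width: 0.0499
gripper_force: 0.0
time_s: 9.12
tool_pos: [0.5206, -0.0361, 0.1099]
ee_rot: [-0.0, 1.0, 0.0, 0.001]
wrist_force: [-0.2, -0.0, -0.2]
grip_width: 0.0502
gripper_force: 0.0
([298.0, 207.0], [521.7, -47.4], 'mean', [520.7, -44.0, 24.7], [23.1, 58.5], 'yaw', 177.9, 'z90', 28.6)
([315.0, 229.0], [536.6, 72.3], 'mean', [533.9, 72.9, 27.4], [15.7, 52.1], 'yaw', 172.0, 'z90', 28.9)
([411.0, 286.0], [452.6, 365.1], 'mean', [454.6, 367.6, 22.6], [59.8, 22.1], 'yaw', 4.9, 'z90', 25.9)
{'x': 0.0686, 'y': 0.3991, 'z': 0.009, 'turn': -4.0}
```

```bash
python3 -m jog '[{"x":0.069,"y":0.399,"z":0,"turn":-4},{"x":0.069,"y":0.399,"z":0,"turn":-4},{"x":0.069,"y":0.399,"z":0,"turn":-4},{"x":0.069,"y":0.399,"z":0,"turn":-4},{"x":0.069,"y":0.399,"z":0,"turn":-4},{"x":0.069,"y":0.399,"z":0,"turn":-4},{"x":0.069,"y":0.399,"z":0,"turn":-4},{"x":0.069,"y":0.399,"z":0,"turn":-4},{"x":0.069,"y":0.399,"z":0.05,"turn":-4},{"x":0.069,"y":0.399,"z":0.08,"turn":-4},{"x":0.069,"y":0.399,"z":0.093,"turn":-4},{"x":0.069,"y":0.399,"z":0.093,"turn":-4}]' 0.06 && python3 -m jog '[{"x":0,"y":0,"z":0,"turn":0},{"x":0,"y":0,"z":0,"turn":0},{"x":0,"y":0,"z":0,"turn":0},{"x":0,"y":0,"z":0,"turn":0}]' 0.0 && python3 -m jog '[{"x":0,"y":0,"z":-0.05,"turn":0},{"x":0,"y":0,"z":-0.1,"turn":0},{"x":0,"y":0,"z":-0.1,"turn":0}]'
python3 -c "
from v import *
print(go(478,13,114,0),go(478,13,50,0))"
```

```text
time_s: 10.68
tool_pos: [0.4508, 0.3614, 0.0154]
ee_rot: [-0.035, 0.999, -0.001, -0.001]
wrist_force: [-0.7, 0.5, 0.8]
grip_width: 0.06
gripper_force: 0.0
time_s: 11.18
tool_pos: [0.4518, 0.3635, 0.0177]
ee_rot: [-0.035, 0.999, 0.001, 0.001]
wrist_force: [-0.0, 0.1, 6.9]
grip_width: 0.0226
gripper_force: 59.5
time_s: 11.55
tool_pos: [0.4533, 0.3649, 0.1209]
ee_rot: [-0.035, 0.999, 0.003, 0.003]
wrist_force: [-1.0, 0.3, -0.8]
grip_width: 0.0223
gripper_force: 58.9
{'x': 0.0, 'y': -0.3528, 'z': 0.0069, 'turn': 4.0} {'x': 0.0, 'y': -0.3528, 'z': 0.0709, 'turn': 4.0}
```

```bash
python3 -m jog '[{"x":0,"y":-0.353,"z":0,"turn":4},{"x":0,"y":-0.353,"z":0,"turn":4},{"x":0,"y":-0.353,"z":0,"turn":4},{"x":0,"y":-0.353,"z":0,"turn":4},{"x":0,"y":-0.353,"z":0,"turn":4},{"x":0,"y":-0.353,"z":0,"turn":4},{"x":0,"y":-0.353,"z":0,"turn":4},{"x":0,"y":-0.353,"z":0.04,"turn":4},{"x":0,"y":-0.353,"z":0.066,"turn":4},{"x":0,"y":-0.353,"z":0.066,"turn":4}]' && python3 -m jog '[{"x":0,"y":0,"z":0,"turn":0},{"x":0,"y":0,"z":0,"turn":0},{"x":0,"y":0,"z":0,"turn":0}]' 0.05 && python3 -m jog '[{"x":0,"y":0,"z":-0.05,"turn":0},{"x":0,"y":0,"z":-0.1,"turn":0},{"x":0,"y":0,"z":-0.15,"turn":0},{"x":0,"y":0,"z":-0.15,"turn":0}]'
python3 - <<'E'
from v import *
for n in("scene","top"):
    c=capture(n); W=cloud(c)
    if n=="scene": cv2.imwrite("pics/s2.png",cv2.resize(c["color"][100:310,180:430],None,fx=2.8,fy=2.8))
    else: cv2.imwrite("pics/t2.png",cv2.resize(c["color"][160:260,300:480],None,fx=4,fy=4,interpolation=cv2.INTER_CUBIC))
    [print(n,b) for b in blobs(c,"blue",(.4,.72,-.1,.5))]
    r=masks(c)["red"]; p=W[r>0]; p=p[(p[:,1]<-.2)&(p[:,0]>.4)&(p[:,0]<.65)&(p[:,2]>.12)&(p[:,2]<.2)]
    t=p[p[:,2]>.173]; print("grip top",len(t),np.round(t.mean(0)*1000),cv2.minAreaRect(np.float32(t[:,:2])*1000))
    q=W[(W[...,2]>.11)&(W[...,2]<.126)&(W[...,1]<-.18)&(W[...,1]>-.35)&(W[...,0]>.4)&(W[...,0]<.66)]
    print("stand top",len(q),cv2.minAreaRect(np.float32(q[:,:2])*1000),cv2.boxPoints(cv2.minAreaRect(np.float32(q[:,:2])*1000)).round().tolist())
    q=W[(W[...,2]>.005)&(W[...,2]<.016)&(W[...,1]<-.18)&(W[...,1]>-.36)&(W[...,0]>.4)&(W[...,0]<.66)]
    print("plate",len(q),cv2.minAreaRect(np.float32(q[:,:2])*1000))
E
```

```text
time_s: 12.8
tool_pos: [0.4741, 0.0116, 0.0487]
ee_rot: [-0.001, 1.0, -0.0, -0.002]
wrist_force: [0.2, 0.8, -0.0]
grip_width: 0.0224
gripper_force: 59.0
time_s: 13.18
tool_pos: [0.4763, 0.0109, 0.0511]
ee_rot: [-0.0, 1.0, 0.0, 0.001]
wrist_force: [0.5, -0.2, 0.7]
grip_width: 0.0501
gripper_force: 0.0
time_s: 13.68
tool_pos: [0.4785, 0.0109, 0.2046]
ee_rot: [-0.0, 1.0, 0.001, 0.004]
wrist_force: [1.5, 0.2, -0.4]
grip_width: 0.05
gripper_force: 0.0
scene ([299.0, 207.0], [521.5, -45.5], 'mean', [520.3, -43.8, 24.9], [59.1, 21.7], 'yaw', 2.0, 'z90', 28.8)
scene ([320.0, 209.0], [477.7, 15.7], 'mean', [482.2, 17.8, 39.2], [56.5, 22.0], 'yaw', 7.3, 'z90', 48.5)
scene ([315.0, 229.0], [537.1, 73.5], 'mean', [533.7, 72.5, 27.2], [19.4, 51.0], 'yaw', 172.2, 'z90', 29.2)
grip top 34 [ 526. -256.  178.] ((525.0858154296875, -256.30413818359375), (22.384395599365234, 23.115901947021484), 74.79825592041016)
stand top 276 ((545.306396484375, -263.8018798828125), (64.82813262939453, 107.52014923095703), 72.85575103759766) [[484.0, -279.0], [587.0, -311.0], [606.0, -249.0], [503.0, -217.0]]
plate 576 ((498.50396728515625, -250.8675537109375), (104.69996643066406, 229.05609130859375), 73.2596435546875)
top ([334.0, 211.0], [525.4, 78.5], 'mean', [537.3, 75.5, 31.5], [20.6, 78.3], 'yaw', 166.5, 'z90', 32.5)
grip top 62 [ 518. -258.  179.] ((517.6691284179688, -259.3385314941406), (26.967844009399414, 21.4774227142334), 79.20771789550781)
stand top 344 ((540.7505493164062, -266.0721435546875), (60.86287307739258, 108.01642608642578), 73.08876037597656) [[480.0, -279.0], [584.0, -311.0], [601.0, -253.0], [498.0, -221.0]]
plate 856 ((530.0311889648438, -269.88580322265625), (179.16563415527344, 257.9752502441406), 89.31996154785156)
```

View pics/s2.png

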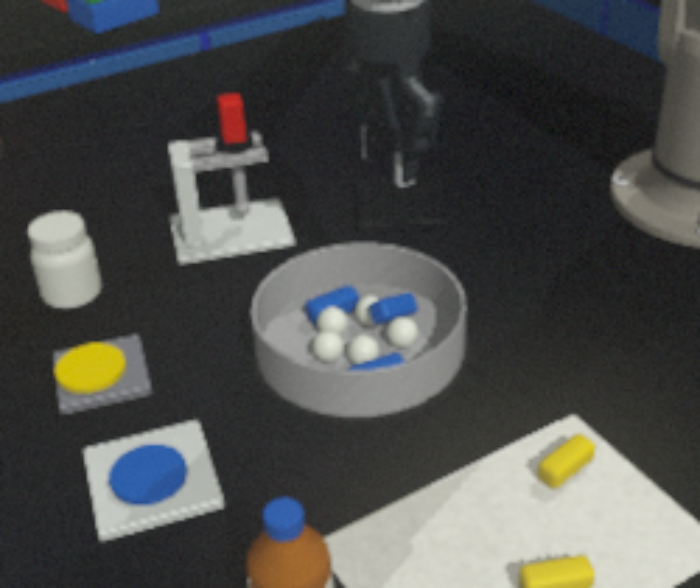

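View pics/t2.png

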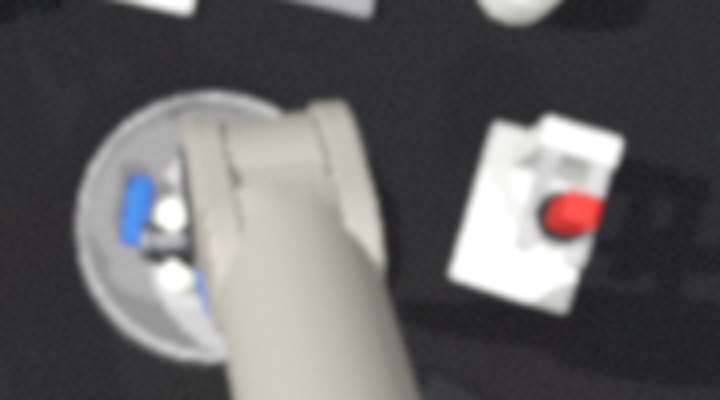

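All three blue pellets are in the dish with all five beads, and the yellows are still on the mat. The stirrer hangs in the fork at crop ~(575,212). I'll fetch it now.

```bash
python3 -c "
from v import *
print(go(523.5,-258.5,240,163),go(523.5,-258.5,147,163))"
```

```text
{'x': -0.0476, 'y': -0.2692, 'z': -0.0392, 'turn': 17.0} {'x': -0.0476, 'y': -0.2692, 'z': 0.0538, 'turn': 17.0}
```

```bash
python3 -m jog '[{"x":-0.048,"y":-0.269,"z":-0.039,"turn":17},{"x":-0.048,"y":-0.269,"z":-0.039,"turn":17},{"x":-0.048,"y":-0.269,"z":-0.039,"turn":17},{"x":-0.048,"y":-0.269,"z":-0.039,"turn":17},{"x":-0.048,"y":-0.269,"z":-0.039,"turn":17},{"x":-0.048,"y":-0.269,"z":-0.039,"turn":17},{"x":-0.048,"y":-0.269,"z":-0.039,"turn":17},{"x":-0.048,"y":-0.269,"z":-0.039,"turn":17}]' 0.06
python3 -c "
from v import *
print(go(523.5,-258.5,147,163))"
```

```text
time_s: 14.78
tool_pos: [0.5238, -0.2564, 0.2386]
ee_rot: [0.146, 0.989, 0.0, -0.001]
wrist_force: [0.3, 0.4, -0.9]
grip_width: 0.0596
gripper_force: 0.0
{'x': -0.0003, 'y': -0.0021, 'z': 0.0916, 'turn': 0.2}
```

```bash
python3 -m jog '[{"x":0,"y":-0.001,"z":0.045,"turn":0},{"x":0,"y":-0.001,"z":0.08,"turn":0},{"x":0,"y":-0.001,"z":0.092,"turn":0},{"x":0,"y":-0.001,"z":0.092,"turn":0},{"x":0,"y":-0.001,"z":0.092,"turn":0}]' && python3 -m jog '[{"x":0,"y":0,"z":0,"turn":0},{"x":0,"y":0,"z":0,"turn":0},{"x":0,"y":0,"z":0,"turn":0},{"x":0,"y":0,"z":0,"turn":0}]' 0.0
python3 -c "
from v import *
print(sense()['wrist_force'],sense()['ft_torque'],pose()[1])"
```

```text
time_s: 15.4
tool_pos: [0.5246, -0.2595, 0.1488]
ee_rot: [0.147, 0.989, -0.0, 0.001]
wrist_force: [-0.1, 0.0, -0.1]
grip_width: 0.0594
gripper_force: 0.0
time_s: 15.9
tool_pos: [0.5241, -0.2595, 0.1482]
ee_rot: [0.148, 0.989, -0.0, 0.001]
wrist_force: [-1.2, 1.0, 6.0]
grip_width: 0.0252
gripper_force: 58.9
[-1.2465602   1.04563772  6.01562371] [0.20889475 0.28017889 0.02981844] 163.0198929252022
```

```bash
python3 -m jog '[{"x":0,"y":0,"z":-0.01,"turn":0},{"x":0,"y":0,"z":-0.015,"turn":0},{"x":0.03,"y":0,"z":-0.015,"turn":0},{"x":0.06,"y":0,"z":-0.015,"turn":0},{"x":0.09,"y":0,"z":-0.015,"turn":0},{"x":0.09,"y":0,"z":-0.05,"turn":0},{"x":0.09,"y":0,"z":-0.09,"turn":0},{"x":0.09,"y":0,"z":-0.09,"turn":0},{"x":0.09,"y":0,"z":-0.09,"turn":0}]'
python3 - <<'E'
from v import *
c=capture("scene"); cv2.imwrite("pics/s3.png",cv2.resize(c["color"][60:260,200:430],None,fx=2.8,fy=2.8))
W=cloud(c); r=masks(c)["red"]; p=W[r>0]; p=p[(p[:,1]<-.1)&(p[:,2]<.35)&(p[:,2]>.1)]; print(len(p),np.round(np.median(p,0)*1000),p[:,2].max() if len(p) else 0)
# dish centre refit
P=W[(W[...,2]>.055)&(W[...,2]<.066)&(abs(W[...,0]-.523)<.14)&(abs(W[...,1]-.013)<.14)]
print("dish",cv2.minAreaRect(np.float32(P[:,:2])*1000),cv2.minEnclosingCircle(np.float32(P[:,:2])*1000),len(P))
c=capture("top");W=cloud(c)
P=W[(W[...,2]>.055)&(W[...,2]<.066)&(abs(W[...,0]-.523)<.14)&(abs(W[...,1]-.013)<.14)]
print("dish",cv2.minAreaRect(np.float32(P[:,:2])*1000),cv2.minEnclosingCircle(np.float32(P[:,:2])*1000),len(P))
print(sense()['tool_pos'],sense()['grip_width'],sense()['wrist_force'])
E
```

```text
time_s: 17.02
tool_pos: [0.4371, -0.2327, 0.2368]
ee_rot: [0.147, 0.989, 0.0, -0.0]
wrist_force: [0.2, 0.4, -2.1]
grip_width: 0.0251
gripper_force: 59.5
21 [ 442. -222.  222.] 0.23732444824140503
dish ((523.8582763671875, 13.218620300292969), (218.58766174316406, 219.6047821044922), 7.4311723709106445) ((524.2744140625, 12.184571266174316), 112.20872497558594) 320
dish ((518.339111328125, 11.801895141601562), (217.31959533691406, 215.46624755859375), 46.360923767089844) ((518.9498291015625, 12.05612850189209), 109.6943359375) 264
[ 0.4366883  -0.23262976  0.23611304] 0.025391571283160653 [-0.2149227   0.56626971 -1.19293325]
```

View pics/s3.png

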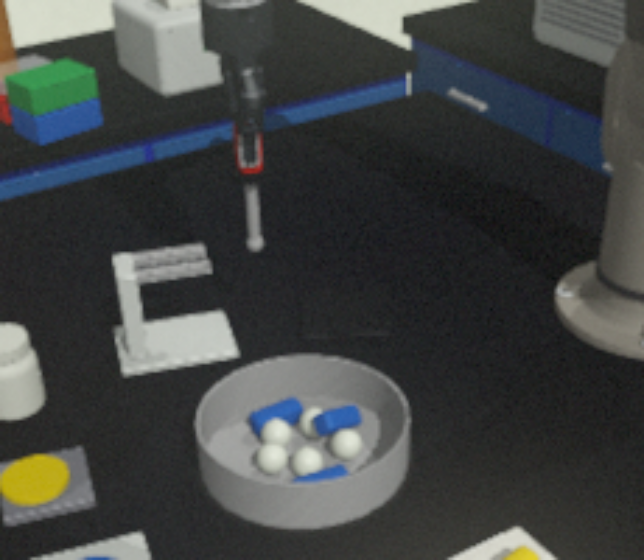

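Stirrer hangs upright from the gripper. Next I'll look for a clear spot in the dish to lower the foot.

```bash
python3 - <<'E'
from v import *
A=[cloud(capture(n)) for n in("scene","top")]
for a in range(0,360,30):
    x,y=.5225+.06*np.cos(np.radians(a)),.0125+.06*np.sin(np.radians(a))
    print(a,[ (lambda p:(len(p),round(float(np.percentile(p[:,2],95))*1000) if len(p) else None))(W[(np.hypot(W[...,0]-x,W[...,1]-y)<.016)&(W[...,2]<.1)]) for W in A])
for a in(0,330,300,30):
    x,y=522.5+60*np.cos(np.radians(a)),12.5+60*np.sin(np.radians(a)); print(a,go(x,y,236,163),go(x,y,134,163))
E
```

```text
0 [(61, 32), (58, 30)]
30 [(4, 23), (66, 10)]
60 [(41, 30), (61, 34)]
90 [(35, 29), (71, 33)]
120 [(44, 29), (71, 16)]
150 [(63, 33), (75, 37)]
180 [(65, 42), (80, 47)]
210 [(1, 2), (67, 36)]
240 [(44, 28), (76, 32)]
270 [(56, 29), (71, 33)]
300 [(73, 28), (61, 30)]
330 [(47, 5), (68, 10)]
0 {'x': -0.0677, 'y': 0.2771, 'z': 0.0002, 'turn': 0.0} {'x': -0.0677, 'y': 0.2771, 'z': 0.1022, 'turn': 0.0}
330 {'x': -0.0688, 'y': 0.246, 'z': 0.0002, 'turn': 0.0} {'x': -0.0688, 'y': 0.246, 'z': 0.1022, 'turn': 0.0}
300 {'x': -0.0542, 'y': 0.2186, 'z': 0.0002, 'turn': 0.0} {'x': -0.0542, 'y': 0.2186, 'z': 0.1022, 'turn': 0.0}
30 {'x': -0.0513, 'y': 0.3034, 'z': 0.0002, 'turn': 0.0} {'x': -0.0513, 'y': 0.3034, 'z': 0.1022, 'turn': 0.0}
```

```bash
python3 -m jog '[{"x":-0.069,"y":0.246,"z":0,"turn":0},{"x":-0.069,"y":0.246,"z":0,"turn":0},{"x":-0.069,"y":0.246,"z":0,"turn":0},{"x":-0.069,"y":0.246,"z":0,"turn":0},{"x":-0.069,"y":0.246,"z":0,"turn":0},{"x":-0.069,"y":0.246,"z":0,"turn":0},{"x":-0.069,"y":0.246,"z":0.04,"turn":0},{"x":-0.069,"y":0.246,"z":0.07,"turn":0},{"x":-0.069,"y":0.246,"z":0.09,"turn":0},{"x":-0.069,"y":0.246,"z":0.101,"turn":0},{"x":-0.069,"y":0.246,"z":0.101,"turn":0}]'
python3 - <<'E'
from v import *
import json
s,y0=pose(); print(s["tool_pos"],y0,s["wrist_force"])
# circle rows CCW in world from 330 deg
a0=np.radians(163);X=np.array([np.cos(a0),np.sin(a0)]);Y=np.array([np.sin(a0),-np.cos(a0)])
f=lambda a:60*np.array([np.cos(np.radians(a)),np.sin(np.radians(a))])
for a in range(360,691,30):
    d=(f(a)-f(330))/1000; print(a-360,round(float(d@X),3),round(float(d@Y),3))
E
```

```text
time_s: 18.6
tool_pos: [0.5746, -0.0191, 0.1359]
ee_rot: [0.148, 0.989, -0.0, -0.001]
wrist_force: [-0.6, -0.3, -0.3]
grip_width: 0.0253
gripper_force: 59.8
[ 0.57458551 -0.01908323  0.1358535 ] 162.9351166346904 [-0.62746197 -0.2612628  -0.31238555]
0 0.001 0.031
30 0.018 0.057
60 0.045 0.072
90 0.076 0.071
120 0.102 0.054
150 0.117 0.027
180 0.116 -0.004
210 0.099 -0.03
240 0.072 -0.045
270 0.041 -0.044
300 0.015 -0.027
330 -0.0 0.0
```

```bash
python3 -m jog '[{"x":0.001,"y":0.031,"z":0.003,"turn":0},{"x":0.018,"y":0.057,"z":0.003,"turn":0},{"x":0.045,"y":0.072,"z":0.003,"turn":0},{"x":0.076,"y":0.071,"z":0.003,"turn":0},{"x":0.102,"y":0.054,"z":0.003,"turn":0},{"x":0.117,"y":0.027,"z":0.003,"turn":0},{"x":0.116,"y":-0.004,"z":0.003,"turn":0},{"x":0.099,"y":-0.03,"z":0.003,"turn":0},{"x":0.072,"y":-0.045,"z":0.003,"turn":0},{"x":0.041,"y":-0.044,"z":0.003,"turn":0},{"x":0.015,"y":-0.027,"z":0.003,"turn":0},{"x":0,"y":0,"z":0.003,"turn":0}]'
python3 - <<'E'
from v import *
c=capture("scene"); cv2.imwrite("pics/s4.png",cv2.resize(c["color"][100:260,220:400],None,fx=3,fy=3))
E
```

```text
time_s: 20.1
tool_pos: [0.5762, -0.0189, 0.1342]
ee_rot: [0.149, 0.989, -0.0, 0.0]
wrist_force: [1.0, 0.0, -1.3]
grip_width: 0.0255
gripper_force: 59.5
```

View pics/s4.png

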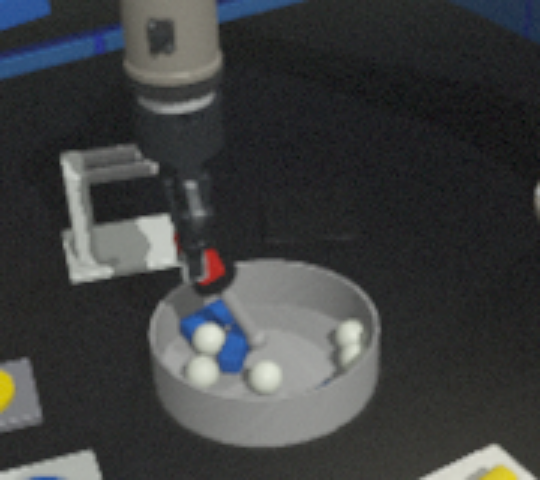

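The stirrer has slipped in the grip: the shaft leans and the foot sits near the dish centre (crop ~(255,340)). I'll lift it out, clear of the dish, and measure the tilt.

```bash
python3 -m jog '[{"x":0,"y":0,"z":-0.04,"turn":0},{"x":0,"y":0,"z":-0.08,"turn":0},{"x":0,"y":0,"z":-0.12,"turn":0},{"x":0,"y":0,"z":-0.12,"turn":0}]'
python3 -c "
from v import *
print(go(522,-170,254,90))"
```

```text
time_s: 20.65
tool_pos: [0.5777, -0.0184, 0.258]
ee_rot: [0.148, 0.989, 0.001, 0.004]
wrist_force: [0.4, 0.3, -2.0]
grip_width: 0.0255
gripper_force: 59.8
{'x': 0.0089, 'y': -0.1613, 'z': 0.004, 'turn': 73.0}
```

```bash
python3 -m jog '[{"x":0.009,"y":-0.161,"z":0,"turn":73},{"x":0.009,"y":-0.161,"z":0,"turn":73},{"x":0.009,"y":-0.161,"z":0,"turn":73},{"x":0.009,"y":-0.161,"z":0,"turn":73},{"x":0.009,"y":-0.161,"z":0,"turn":73},{"x":0.009,"y":-0.161,"z":0,"turn":73},{"x":0.009,"y":-0.161,"z":0,"turn":73},{"x":0.009,"y":-0.161,"z":0,"turn":73}]'
cat >>v.py <<'E'
def shaft(c):
    """points of the held stirrer below the collar; foot-end estimate rel. to TCP (mm) by height slices"""
    W=cloud(c); s=sense(); T=s["tool_pos"]; d=W-T
    m=(np.hypot(d[...,0],d[...,1])<.12)&(d[...,2]<-.03)&(W[...,2]>.075)
    p=d[m]*1000
    if len(p)<5: return None
    z=p[:,2]; out=[]
    for lo in np.arange(z.min(),z.max(),12):
        q=p[(z>=lo)&(z<lo+12)]
        if len(q)>2: out.append((len(q),*np.round(np.median(q,0)).tolist()))
    return out
E
python3 - <<'E'
from v import *
for n in("scene","top"):
    c=capture(n); print(n,shaft(c))
    if n=="scene": cv2.imwrite("pics/s5.png",cv2.resize(c["color"][60:260,200:420],None,fx=3,fy=3))
print(sense()["tool_pos"],pose()[1])
E
```

```text
time_s: 21.65
tool_pos: [0.5192, -0.1693, 0.2529]
ee_rot: [0.707, 0.708, -0.0, -0.0]
wrist_force: [-0.4, 0.2, -1.1]
grip_width: 0.0254
gripper_force: 59.7
scene [(25, 76.0, -81.0, -170.0), (18, 76.0, -82.0, -160.0), (76, 33.0, -80.0, -144.0), (214, 18.0, -82.0, -135.0), (3, 6.0, 60.0, -109.0), (25, 6.0, 65.0, -98.0), (24, 5.0, 56.0, -88.0), (20, 4.0, 51.0, -76.0), (24, 5.0, 46.0, -64.0), (20, 4.0, 40.0, -51.0), (21, 5.0, 33.0, -39.0), (7, 4.0, 33.0, -32.0)]
top [(13, -6.0, 62.0, -96.0), (15, -3.0, 57.0, -88.0), (10, -3.0, 51.0, -75.0), (17, -4.0, 46.0, -62.0), (10, -1.0, 40.0, -50.0), (4, -4.0, 37.0, -41.0)]
[ 0.51937109 -0.16923827  0.2530278 ] 90.2023059396881
```

View pics/s5.png

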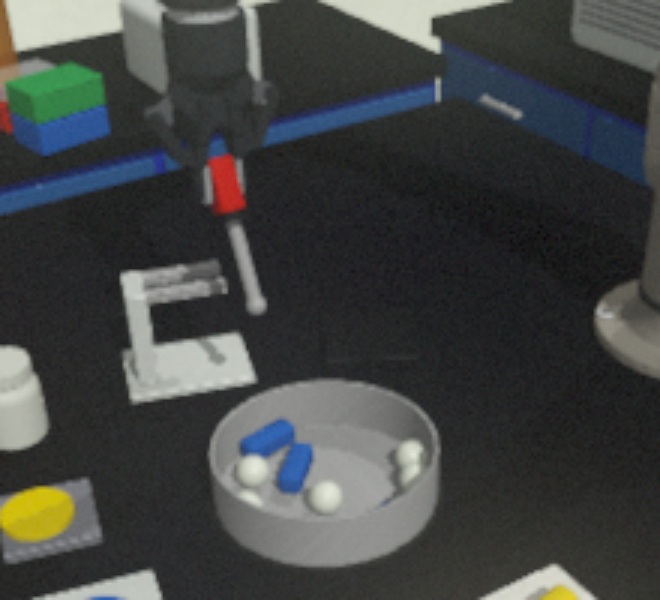

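Tilt is about 25° toward tool +x. I'll push the foot back upright against the outside of the dish wall, slowly.

```bash
python3 -m jog '[{"x":-0.02,"y":0,"z":0.03,"turn":0},{"x":-0.02,"y":0,"z":0.06,"turn":0},{"x":-0.02,"y":0,"z":0.09,"turn":0},{"x":-0.02,"y":0,"z":0.107,"turn":0},{"x":-0.02,"y":0,"z":0.107,"turn":0},{"x":0,"y":0,"z":0.107,"turn":0},{"x":0.01,"y":0,"z":0.107,"turn":0},{"x":0.02,"y":0,"z":0.107,"turn":0},{"x":0.03,"y":0,"z":0.107,"turn":0},{"x":0.04,"y":0,"z":0.107,"turn":0},{"x":0.045,"y":0,"z":0.107,"turn":0},{"x":0.045,"y":0,"z":0.107,"turn":0}]'
cat >>v.py <<'E'
def lean():
    """fit of held shaft: per camera, offset (mm) at TCP-60 and slope per mm (x,y), world axes"""
    for n in("scene","top"):
        c=capture(n); W=cloud(c); T=sense()["tool_pos"]; d=(W-T)*1000
        m=(np.hypot(d[...,0],d[...,1])<75)&(d[...,2]<-32)&(d[...,2]>-105)&(W[...,2]>.066)
        p=d[m]; 
        if len(p)<10: print(n,len(p)); continue
        for _ in range(3):
            A=np.c_[np.ones(len(p)),p[:,2]+60]; k=np.linalg.lstsq(A,p[:,:2],rcond=None)[0]
            r=np.hypot(*(p[:,:2]-A@k).T); p=p[r<max(8,np.median(r)*2)]
        print(n,len(p),np.round(k,2).tolist())
E
python3 -c "
from v import *
lean(); print(sense()['tool_pos'],sense()['wrist_force'])"
```

```text
time_s: 23.25
tool_pos: [0.5212, -0.1262, 0.1479]
ee_rot: [0.707, 0.707, 0.001, 0.002]
wrist_force: [1.6, -4.5, -0.5]
grip_width: 0.0251
gripper_force: 60.4
scene 67 [[4.75, 18.22], [0.01, -0.11]]
top 4
[ 0.52118989 -0.12613038  0.14786078] [ 0.59466157 -5.15970193  3.57694563]
```

```bash
python3 -m jog '[{"x":0.005,"y":0,"z":0,"turn":0},{"x":0.01,"y":0,"z":0,"turn":0},{"x":0.014,"y":0,"z":0,"turn":0},{"x":0.014,"y":0,"z":0,"turn":0},{"x":-0.02,"y":0,"z":0,"turn":0},{"x":-0.05,"y":0,"z":0,"turn":0},{"x":-0.05,"y":0,"z":-0.05,"turn":0},{"x":-0.05,"y":0,"z":-0.09,"turn":0},{"x":-0.05,"y":0,"z":-0.09,"turn":0},{"x":-0.05,"y":0,"z":-0.09,"turn":0}]'
python3 -c "
from v import *
lean(); print(sense()['tool_pos'],sense()['wrist_force'])"
```

```text
time_s: 24.6
tool_pos: [0.5192, -0.1734, 0.2357]
ee_rot: [0.707, 0.708, 0.0, -0.001]
wrist_force: [-0.2, 0.2, -2.4]
grip_width: 0.0252
gripper_force: 60.5
scene 91 [[4.93, 9.93], [0.0, -0.06]]
top 13 [[-0.54, 16.22], [0.16, 0.18]]
[ 0.51879967 -0.17350203  0.23494491] [-0.1872992  -0.38787131 -1.91394214]
```

```bash
python3 - <<'E'
from v import *
A=[cloud(capture(n)) for n in("scene","top")]
for r in(0,25,50):
  for a in range(0,360 if r else 1,45):
    x,y=.5225+r/1000*np.cos(np.radians(a)),.0125+r/1000*np.sin(np.radians(a))
    print(r,a,[ (lambda p:(len(p),round(float(np.percentile(p[:,2],95))*1000) if len(p) else None))(W[(np.hypot(W[...,0]-x,W[...,1]-y)<.016)&(W[...,2]<.09)]) for W in A])
print(sense()["qpos"],go(522.5,12.5,235,90),[b[3:7] for b in blobs(capture("scene"),"blue",(.4,.65,-.1,.12))])
E
```

```text
0 0 [(15, 6), (68, 11)]
25 0 [(77, 27), (66, 30)]
25 45 [(41, 35), (60, 38)]
25 90 [(42, 33), (76, 38)]
25 135 [(52, 6), (69, 11)]
25 180 [(58, 5), (69, 10)]
25 225 [(55, 6), (67, 11)]
25 270 [(73, 29), (79, 32)]
25 315 [(77, 29), (78, 33)]
50 0 [(52, 6), (66, 11)]
50 45 [(62, 34), (61, 31)]
50 90 [(27, 24), (73, 26)]
50 135 [(58, 6), (67, 9)]
50 180 [(61, 5), (69, 10)]
50 225 [(53, 6), (69, 9)]
50 270 [(32, 29), (66, 33)]
50 315 [(52, 30), (71, 35)]
[-0.17013023  0.28812849  0.46351967  1.89058524 -0.15135613  0.99954547
  0.36008925] {'x': 0.1863, 'y': 0.0036, 'z': 0.0001, 'turn': 0.0} [([540.4, -39.5, 24.0], [56.7, 93.5], 'yaw', 93.8)]
```

```bash
python3 -m jog '[{"x":0.181,"y":-0.046,"z":0,"turn":0},{"x":0.181,"y":-0.046,"z":0,"turn":0},{"x":0.181,"y":-0.046,"z":0,"turn":0},{"x":0.181,"y":-0.046,"z":0,"turn":0},{"x":0.181,"y":-0.046,"z":0,"turn":0},{"x":0.181,"y":-0.046,"z":0.04,"turn":0},{"x":0.181,"y":-0.046,"z":0.08,"turn":0},{"x":0.181,"y":-0.046,"z":0.102,"turn":0},{"x":0.181,"y":-0.046,"z":0.102,"turn":0}]' && python3 -m jog '[{"x":-0.013,"y":0.002,"z":0,"turn":0},{"x":-0.025,"y":0.007,"z":0,"turn":0},{"x":-0.035,"y":0.015,"z":0,"turn":0},{"x":-0.043,"y":0.025,"z":0,"turn":0},{"x":-0.048,"y":0.037,"z":0,"turn":0},{"x":-0.05,"y":0.05,"z":0,"turn":0},{"x":-0.048,"y":0.063,"z":0,"turn":0},{"x":-0.043,"y":0.075,"z":0,"turn":0},{"x":-0.035,"y":0.085,"z":0,"turn":0},{"x":-0.025,"y":0.093,"z":0,"turn":0},{"x":-0.013,"y":0.098,"z":0,"turn":0},{"x":0,"y":0.1,"z":0,"turn":0}]'
python3 - <<'E'
from v import *
lean(); print(sense()["tool_pos"],sense()["wrist_force"])
c=capture("scene"); cv2.imwrite("pics/s6.png",cv2.resize(c["color"][110:260,230:390],None,fx=3,fy=3))
E
```

```text
time_s: 25.98
tool_pos: [0.4726, 0.0047, 0.1329]
ee_rot: [0.708, 0.706, -0.002, -0.001]
wrist_force: [-0.4, -0.6, -0.9]
grip_width: 0.0253
gripper_force: 60.3
time_s: 27.48
tool_pos: [0.5675, 0.0072, 0.1315]
ee_rot: [0.706, 0.708, -0.006, -0.005]
wrist_force: [-13.2, -4.4, -1.2]
grip_width: 0.025
gripper_force: 61.8
scene 35 [[2.89, 7.72], [-0.02, -0.01]]
top 0
[0.56703466 0.00807741 0.13117221] [-10.91456492  -2.70986792  -1.4185983 ]
```

View pics/s6.png

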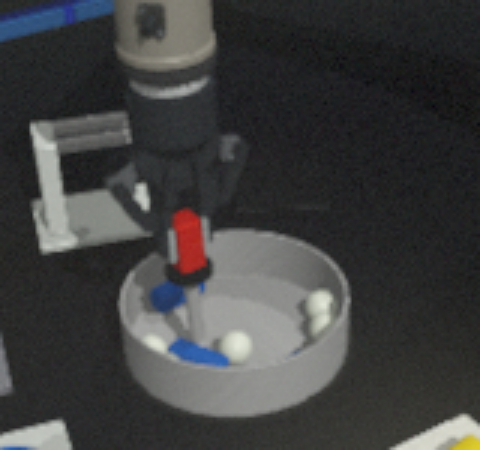

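The foot jammed a pellet endwise against the far wall, because a 60 mm pellet just spans the gap at this radius. The stirrer is still upright. I'll back off through the centre and stir at r≈78 mm so everything gets ploughed along the wall instead.

```bash
python3 -m jog '[{"x":0,"y":-0.04,"z":0,"turn":0},{"x":0,"y":-0.09,"z":0,"turn":0},{"x":0,"y":-0.115,"z":0,"turn":0},{"x":0,"y":-0.128,"z":0,"turn":0},{"x":0,"y":-0.128,"z":0,"turn":0}]' && python3 -m jog '[{"x":-0.02,"y":0.003,"z":0,"turn":0},{"x":-0.039,"y":0.01,"z":0,"turn":0},{"x":-0.055,"y":0.023,"z":0,"turn":0},{"x":-0.067,"y":0.039,"z":0,"turn":0},{"x":-0.075,"y":0.058,"z":0,"turn":0},{"x":-0.078,"y":0.078,"z":0,"turn":0},{"x":-0.075,"y":0.098,"z":0,"turn":0},{"x":-0.067,"y":0.117,"z":0,"turn":0}]'
python3 - <<'E'
from v import *
lean(); print(sense()["tool_pos"],sense()["wrist_force"])
c=capture("scene"); cv2.imwrite("pics/s7.png",cv2.resize(c["color"][110:260,230:390],None,fx=3,fy=3))
E
```

```text
time_s: 28.25
tool_pos: [0.4486, 0.0069, 0.1356]
ee_rot: [0.707, 0.707, 0.002, 0.002]
wrist_force: [4.1, -2.1, -0.4]
grip_width: 0.0253
gripper_force: 61.8
time_s: 29.25
tool_pos: [0.5571, -0.058, 0.1315]
ee_rot: [0.707, 0.707, -0.004, -0.007]
wrist_force: [-11.5, 4.0, -1.1]
grip_width: 0.025
gripper_force: 62.4
scene 35 [[-1.13, 7.91], [0.02, 0.02]]
top 0
[ 0.56187839 -0.0558696   0.13225715] [-2.03656731  5.73089769 -3.80745894]
```

View pics/s7.png

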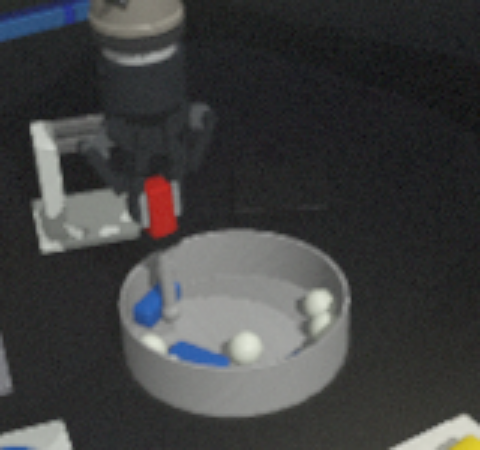

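Contents are moving: a pellet sits ahead of the foot at crop (155,305), and the shaft is upright. I'll turn the tool so the stiff gripping direction follows the tangent while stirring.

```bash
python3 -m jog '[{"x":0.006,"y":-0.015,"z":0,"turn":137},{"x":0.006,"y":-0.015,"z":0,"turn":137},{"x":0.006,"y":-0.015,"z":0,"turn":137},{"x":0.006,"y":-0.015,"z":0,"turn":137},{"x":0.006,"y":-0.015,"z":0,"turn":137},{"x":0.006,"y":-0.015,"z":0,"turn":137},{"x":0.006,"y":-0.015,"z":0,"turn":137},{"x":0.006,"y":-0.015,"z":0,"turn":137},{"x":0.006,"y":-0.015,"z":0,"turn":137},{"x":0.006,"y":-0.015,"z":0,"turn":137},{"x":0.006,"y":-0.015,"z":0,"turn":137},{"x":0.006,"y":-0.015,"z":0,"turn":137}]' && python3 -m jog '[{"x":0,"y":0,"z":0,"turn":10},{"x":0,"y":0,"z":0,"turn":10}]'
python3 - <<'E'
from v import *
s,y0=pose(); print(s["qpos"][6],y0,s["tool_pos"],s["wrist_force"]); lean()
R=70
f=lambda a:R*np.array([np.cos(np.radians(a)),np.sin(np.radians(a))])
for k in range(3):
    p0=290+120*k; yw=np.radians(-47+105*k)
    X=np.array([np.cos(yw),np.sin(yw)]);Y=np.array([np.sin(yw),-np.cos(yw)])
    print([(round(float((f(p0+12*i)-f(p0))@X))/1000,round(float((f(p0+12*i)-f(p0))@Y))/1000,-10.5*i) for i in range(1,11)])
print(go(546.4,-53.3,132,-47))
E
```

```text
time_s: 30.9
tool_pos: [0.5494, -0.0461, 0.1339]
ee_rot: [0.943, -0.333, -0.002, -0.005]
wrist_force: [0.0, 7.5, -0.6]
grip_width: 0.0254
gripper_force: 62.4
time_s: 31.15
tool_pos: [0.5473, -0.0497, 0.1332]
ee_rot: [0.911, -0.413, -0.003, -0.001]
wrist_force: [-2.0, 6.3, 0.0]
grip_width: 0.0254
gripper_force: 62.1
-1.8154312180437842 -48.75954726764591 [ 0.54728191 -0.04965894  0.13317102] [-1.98124352  6.32707222  0.03076003]
scene 37 [[6.69, 4.32], [0.01, -0.04]]
top 0
[(0.004, -0.014, -10.5), (0.006, -0.029, -21.0), (0.004, -0.043, -31.5), (-0.001, -0.057, -42.0), (-0.009, -0.069, -52.5), (-0.019, -0.08, -63.0), (-0.03, -0.089, -73.5), (-0.044, -0.094, -84.0), (-0.058, -0.097, -94.5), (-0.073, -0.097, -105.0)]
[(0.001, -0.015, -10.5), (-0.002, -0.029, -21.0), (-0.008, -0.043, -31.5), (-0.016, -0.055, -42.0), (-0.026, -0.065, -52.5), (-0.039, -0.073, -63.0), (-0.052, -0.078, -73.5), (-0.067, -0.08, -84.0), (-0.081, -0.079, -94.5), (-0.096, -0.075, -105.0)]
[(-0.003, -0.014, -10.5), (-0.009, -0.028, -21.0), (-0.018, -0.039, -31.5), (-0.029, -0.049, -42.0), (-0.042, -0.056, -52.5), (-0.056, -0.06, -63.0), (-0.071, -0.061, -73.5), (-0.085, -0.06, -84.0), (-0.099, -0.055, -94.5), (-0.112, -0.047, -105.0)]
{'x': 0.0022, 'y': 0.0029, 'z': 0.0012, 'turn': -1.7}
```

```bash
python3 - <<'E'
from v import *
f=lambda a:70*np.array([np.cos(np.radians(a)),np.sin(np.radians(a))])
def rows(p0,yw,dp,dt,n):
    yw=np.radians(yw);X=np.array([np.cos(yw),np.sin(yw)]);Y=np.array([np.sin(yw),-np.cos(yw)])
    print([(round(float((f(p0+dp*i)-f(p0))@X))/1000,round(float((f(p0+dp*i)-f(p0))@Y))/1000,dt*i) for i in range(1,n+1)])
rows(290,-47,-9.5,9,6)
for k in range(3): rows(233+120*k,-101+105*k,12,-10.5,10)
E
```

```text
[(-0.005, 0.01, 9), (-0.012, 0.019, 18), (-0.021, 0.027, 27), (-0.03, 0.034, 36), (-0.041, 0.039, 45), (-0.052, 0.042, 54)]
[(0.005, -0.014, -10.5), (0.007, -0.028, -21.0), (0.006, -0.043, -31.5), (0.002, -0.057, -42.0), (-0.005, -0.07, -52.5), (-0.014, -0.081, -63.0), (-0.026, -0.09, -73.5), (-0.039, -0.096, -84.0), (-0.053, -0.1, -94.5), (-0.068, -0.101, -105.0)]
[(0.001, -0.015, -10.5), (-0.001, -0.029, -21.0), (-0.005, -0.043, -31.5), (-0.013, -0.055, -42.0), (-0.023, -0.066, -52.5), (-0.035, -0.075, -63.0), (-0.048, -0.08, -73.5), (-0.063, -0.083, -84.0), (-0.077, -0.083, -94.5), (-0.092, -0.08, -105.0)]
[(-0.003, -0.014, -10.5), (-0.008, -0.028, -21.0), (-0.016, -0.04, -31.5), (-0.027, -0.05, -42.0), (-0.039, -0.058, -52.5), (-0.053, -0.063, -63.0), (-0.067, -0.065, -73.5), (-0.082, -0.064, -84.0), (-0.096, -0.06, -94.5), (-0.109, -0.053, -105.0)]
```

```bash
python3 -m jog '[{"x":-0.005,"y":0.01,"z":0,"turn":9},{"x":-0.012,"y":0.019,"z":0,"turn":18},{"x":-0.021,"y":0.027,"z":0,"turn":27},{"x":-0.03,"y":0.034,"z":0,"turn":36},{"x":-0.041,"y":0.039,"z":0,"turn":45},{"x":-0.052,"y":0.042,"z":0,"turn":54},{"x":-0.052,"y":0.042,"z":0,"turn":54}]' && python3 -m jog '[{"x":0.005,"y":-0.014,"z":0,"turn":-10.5},{"x":0.007,"y":-0.028,"z":0,"turn":-21},{"x":0.006,"y":-0.043,"z":0,"turn":-31.5},{"x":0.002,"y":-0.057,"z":0,"turn":-42},{"x":-0.005,"y":-0.07,"z":0,"turn":-52.5},{"x":-0.014,"y":-0.081,"z":0,"turn":-63},{"x":-0.026,"y":-0.09,"z":0,"turn":-73.5},{"x":-0.039,"y":-0.096,"z":0,"turn":-84},{"x":-0.053,"y":-0.1,"z":0,"turn":-94.5},{"x":-0.068,"y":-0.101,"z":0,"turn":-105}]'
python3 - <<'E'
from v import *
lean(); s,y=pose(); print(y,s["qpos"][6],s["tool_pos"])
c=capture("scene"); cv2.imwrite("pics/s8.png",cv2.resize(c["color"][110:260,230:390],None,fx=3,fy=3))
E
```

```text
time_s: 32.12
tool_pos: [0.4821, -0.0416, 0.1339]
ee_rot: [-0.625, 0.781, 0.0, -0.001]
wrist_force: [-0.5, -0.0, -1.3]
grip_width: 0.0256
gripper_force: 62.2
time_s: 33.38
tool_pos: [0.5939, -0.0024, 0.1339]
ee_rot: [1.0, 0.023, -0.002, 0.003]
wrist_force: [-6.5, -10.5, 0.2]
grip_width: 0.0253
gripper_force: 62.9
scene 33 [[-0.72, 0.62], [0.1, 0.04]]
top 1
2.6009955871334576 -1.1948596863135676 [0.59392287 0.00073255 0.1336672 ]
```

View pics/s8.png

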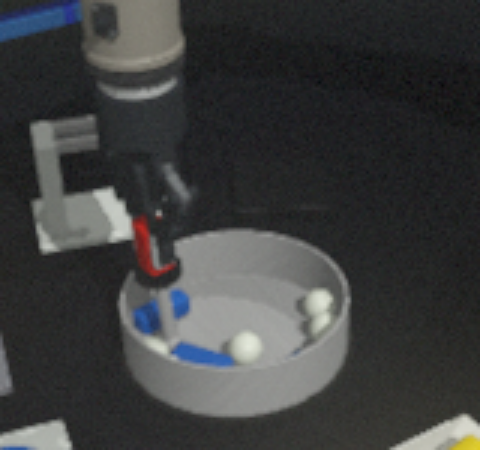

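```bash
python3 -m jog '[{"x":0.001,"y":-0.015,"z":0,"turn":-10.5},{"x":-0.001,"y":-0.029,"z":0,"turn":-21},{"x":-0.005,"y":-0.043,"z":0,"turn":-31.5},{"x":-0.013,"y":-0.055,"z":0,"turn":-42},{"x":-0.023,"y":-0.066,"z":0,"turn":-52.5},{"x":-0.035,"y":-0.075,"z":0,"turn":-63},{"x":-0.048,"y":-0.08,"z":0,"turn":-73.5},{"x":-0.063,"y":-0.083,"z":0,"turn":-84},{"x":-0.077,"y":-0.083,"z":0,"turn":-94.5},{"x":-0.092,"y":-0.08,"z":0,"turn":-105}]' && python3 -m jog '[{"x":-0.003,"y":-0.014,"z":0,"turn":-10.5},{"x":-0.008,"y":-0.028,"z":0,"turn":-21},{"x":-0.016,"y":-0.04,"z":0,"turn":-31.5},{"x":-0.027,"y":-0.05,"z":0,"turn":-42},{"x":-0.039,"y":-0.058,"z":0,"turn":-52.5},{"x":-0.053,"y":-0.063,"z":0,"turn":-63},{"x":-0.067,"y":-0.065,"z":0,"turn":-73.5},{"x":-0.082,"y":-0.064,"z":0,"turn":-84},{"x":-0.096,"y":-0.06,"z":0,"turn":-94.5},{"x":-0.109,"y":-0.053,"z":0,"turn":-105}]'
python3 - <<'E'
from v import *
lean(); s,y=pose(); print(y,s["qpos"][6],s["tool_pos"])
c=capture("scene"); cv2.imwrite("pics/s9.png",cv2.resize(c["color"][110:260,230:390],None,fx=3,fy=3))
E
```

```text
time_s: 34.78
tool_pos: [0.5009, 0.0762, 0.1346]
ee_rot: [0.591, 0.807, -0.0, 0.001]
wrist_force: [-0.6, -3.2, -1.3]
grip_width: 0.0256
gripper_force: 61.0
time_s: 36.02
tool_pos: [0.4834, -0.0429, 0.1349]
ee_rot: [-0.281, 0.96, -0.0, 0.001]
wrist_force: [0.6, -0.4, -2.6]
grip_width: 0.0255
gripper_force: 61.0
scene 65 [[35.85, 26.83], [-0.45, -0.29]]
top 10 [[35.87, 25.17], [-0.36, -0.25]]
-147.79708980627828 2.0732675224280843 [ 0.48408074 -0.04349182  0.13494702]
```

View pics/s9.png

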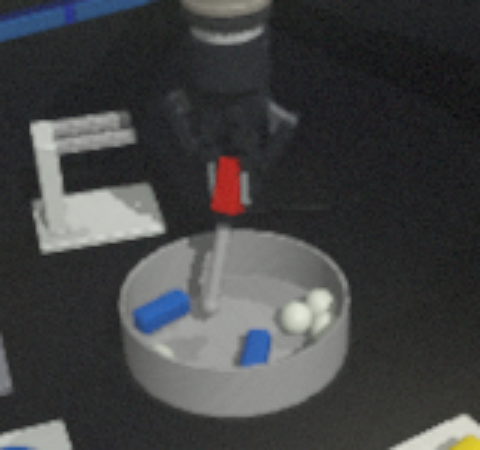

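The foot has been squeezed inward past the pellets, tilting the stirrer about 27° again. I'll straighten it once more, then run the foot close along the wall (r≈88 mm) so pellets and beads are pushed end-on. That gives purely tangential forces in the stiff grip direction.

```bash
python3 -m jog '[{"x":0,"y":0,"z":-0.04,"turn":0},{"x":0,"y":0,"z":-0.08,"turn":0},{"x":0,"y":0,"z":-0.11,"turn":0},{"x":0,"y":0,"z":-0.11,"turn":0}]'
python3 -c "
from v import *
print(go(522,210,245,90))"
```

```text
time_s: 36.67
tool_pos: [0.4834, -0.0414, 0.2467]
ee_rot: [-0.276, 0.961, -0.001, 0.003]
wrist_force: [-1.8, 0.6, -2.6]
grip_width: 0.0255
gripper_force: 61.2
{'x': -0.166, 'y': 0.1927, 'z': 0.0017, 'turn': -58.0}
```

```bash
python3 -m jog '[{"x":-0.166,"y":0.193,"z":0,"turn":122},{"x":-0.166,"y":0.193,"z":0,"turn":122},{"x":-0.166,"y":0.193,"z":0,"turn":122},{"x":-0.166,"y":0.193,"z":0,"turn":122},{"x":-0.166,"y":0.193,"z":0,"turn":122},{"x":-0.166,"y":0.193,"z":0,"turn":122},{"x":-0.166,"y":0.193,"z":0,"turn":122},{"x":-0.166,"y":0.193,"z":0,"turn":122},{"x":-0.166,"y":0.193,"z":0,"turn":122},{"x":-0.166,"y":0.193,"z":0,"turn":122},{"x":-0.166,"y":0.193,"z":0,"turn":122},{"x":-0.166,"y":0.193,"z":0,"turn":122}]' && python3 -m jog '[{"x":0,"y":0,"z":0,"turn":0},{"x":0,"y":0,"z":0,"turn":0}]'
python3 -c "
from v import *
lean(); s,y=pose();print(s['tool_pos'],y,s['qpos'][6])"
```

```text
time_s: 38.17
tool_pos: [0.5189, 0.2097, 0.2426]
ee_rot: [0.709, 0.706, -0.001, -0.0]
wrist_force: [0.0, 0.5, -0.6]
grip_width: 0.0255
gripper_force: 61.0
time_s: 38.42
tool_pos: [0.5195, 0.2097, 0.2435]
ee_rot: [0.706, 0.709, -0.001, -0.0]
wrist_force: [-0.1, 0.9, -1.0]
grip_width: 0.0254
gripper_force: 61.0
scene 89 [[6.48, -33.67], [-0.04, 0.48]]
top 0
[0.51972283 0.20966097 0.24389343] 90.2010466487516 -0.45234350900531795
```

```bash
python3 -m jog '[{"x":0,"y":0,"z":0.035,"turn":0},{"x":0,"y":0,"z":0.07,"turn":0},{"x":0,"y":0,"z":0.097,"turn":0},{"x":0,"y":0,"z":0.097,"turn":0},{"x":-0.02,"y":0,"z":0.097,"turn":0},{"x":-0.03,"y":0,"z":0.097,"turn":0},{"x":-0.04,"y":0,"z":0.097,"turn":0},{"x":-0.05,"y":0,"z":0.097,"turn":0},{"x":-0.06,"y":0,"z":0.097,"turn":0},{"x":-0.07,"y":0,"z":0.097,"turn":0},{"x":-0.078,"y":0,"z":0.097,"turn":0},{"x":-0.078,"y":0,"z":0.097,"turn":0}]' && python3 -m jog '[{"x":0.02,"y":0,"z":0,"turn":0},{"x":0.04,"y":0,"z":-0.03,"turn":0},{"x":0.04,"y":0,"z":-0.08,"turn":0},{"x":0.04,"y":0,"z":-0.1,"turn":0},{"x":0.04,"y":0,"z":-0.1,"turn":0},{"x":0.04,"y":0,"z":-0.1,"turn":0}]'
python3 -c "
from v import *
lean(); s,y=pose();print(s['tool_pos'],y,s['qpos'][6])
W=[cloud(capture(n)) for n in('scene','top')]
for a in range(0,360,30):
    x,y=.5225+.086*np.cos(np.radians(a)),.0125+.086*np.sin(np.radians(a))
    print(a,[round(float(np.percentile(p[:,2],95))*1000) if len(p:=w[(np.hypot(w[...,0]-x,w[...,1]-y)<.014)&(w[...,2]<.1)])>3 else None for w in W])
"
```

```text
time_s: 40.02
tool_pos: [0.5219, 0.132, 0.1494]
ee_rot: [0.707, 0.707, 0.003, 0.001]
wrist_force: [1.3, 4.5, 0.8]
grip_width: 0.0252
gripper_force: 62.5
time_s: 40.78
tool_pos: [0.519, 0.1715, 0.2458]
ee_rot: [0.706, 0.708, -0.001, -0.0]
wrist_force: [-0.2, -1.2, -1.7]
grip_width: 0.0251
gripper_force: 62.2
scene 120 [[4.96, 3.65], [-0.01, 0.05]]
top 0
[0.5190908  0.17130575 0.24563127] 90.1165613104629 -0.3915300670181935
0 [37, 40]
30 [None, 39]
60 [None, 9]
90 [None, None]
120 [None, None]
150 [32, 30]
180 [None, 36]
210 [5, 10]
240 [6, 10]
270 [6, 11]
300 [28, 35]
330 [27, 23]
```

```bash
python3 -m jog '[{"x":-0.228,"y":-0.049,"z":0,"turn":100},{"x":-0.228,"y":-0.049,"z":0,"turn":100},{"x":-0.228,"y":-0.049,"z":0,"turn":100},{"x":-0.228,"y":-0.049,"z":0,"turn":100},{"x":-0.228,"y":-0.049,"z":0,"turn":100},{"x":-0.228,"y":-0.049,"z":0,"turn":100},{"x":-0.228,"y":-0.049,"z":0,"turn":100},{"x":-0.228,"y":-0.049,"z":0,"turn":100},{"x":-0.228,"y":-0.049,"z":0,"turn":100},{"x":-0.228,"y":-0.049,"z":0,"turn":100},{"x":-0.228,"y":-0.049,"z":0,"turn":100}]' && python3 -m jog '[{"x":0,"y":0,"z":0,"turn":91},{"x":0,"y":0,"z":0,"turn":91},{"x":0,"y":0,"z":0,"turn":91},{"x":0,"y":0,"z":0,"turn":91},{"x":0,"y":0,"z":0,"turn":91},{"x":0,"y":0,"z":0,"turn":91},{"x":0,"y":0,"z":0,"turn":91},{"x":0,"y":0,"z":0,"turn":91},{"x":0,"y":0,"z":0,"turn":91},{"x":0,"y":0,"z":0,"turn":91},{"x":0,"y":0,"z":0,"turn":91}]'
python3 - <<'E'
from v import *
s,y=pose();print(s['tool_pos'],y,s['qpos'][6]); lean()
x,yy=522.5+87*np.cos(np.radians(233)),12.5+87*np.sin(np.radians(233)); print(go(x,yy,132,-101))
f=lambda a:87*np.array([np.cos(np.radians(a)),np.sin(np.radians(a))])
def rows(p0,yw,dp,dt,n):
    yw=np.radians(yw);X=np.array([np.cos(yw),np.sin(yw)]);Y=np.array([np.sin(yw),-np.cos(yw)])
    print([(round(float((f(p0+dp*i)-f(p0))@X))/1000,round(float((f(p0+dp*i)-f(p0))@Y))/1000,dt*i) for i in range(1,n+1)])
for k in range(3): rows(233+120*k,-101+105*k,12,-10.5,10)
E
```

```text
time_s: 42.35
tool_pos: [0.4713, -0.0565, 0.2469]
ee_rot: [0.996, -0.086, -0.0, 0.0]
wrist_force: [0.1, -0.8, -1.3]
grip_width: 0.0253
gripper_force: 62.2
time_s: 43.72
tool_pos: [0.4716, -0.0559, 0.2472]
ee_rot: [-0.638, 0.77, -0.001, -0.001]
wrist_force: [-0.4, 0.2, -2.3]
grip_width: 0.0255
gripper_force: 62.2
[ 0.47158141 -0.05592308  0.24716843] -100.73703456424002 -2.944893984404895
scene 98 [[5.33, 5.66], [0.0, -0.02]]
top 0
{'x': 0.001, 'y': 0.001, 'z': 0.115, 'turn': 0.3}
[(0.006, -0.017, -10.5), (0.009, -0.035, -21.0), (0.007, -0.053, -31.5), (0.002, -0.071, -42.0), (-0.006, -0.087, -52.5), (-0.018, -0.101, -63.0), (-0.032, -0.112, -73.5), (-0.048, -0.12, -84.0), (-0.066, -0.124, -94.5), (-0.084, -0.125, -105.0)]
[(0.002, -0.018, -10.5), (-0.001, -0.036, -21.0), (-0.007, -0.053, -31.5), (-0.016, -0.069, -42.0), (-0.028, -0.082, -52.5), (-0.043, -0.093, -63.0), (-0.06, -0.1, -73.5), (-0.078, -0.103, -84.0), (-0.096, -0.103, -94.5), (-0.114, -0.099, -105.0)]
[(-0.003, -0.018, -10.5), (-0.01, -0.035, -21.0), (-0.02, -0.05, -31.5), (-0.033, -0.062, -42.0), (-0.049, -0.072, -52.5), (-0.066, -0.078, -63.0), (-0.084, -0.081, -73.5), (-0.102, -0.08, -84.0), (-0.119, -0.075, -94.5), (-0.135, -0.066, -105.0)]
```

```bash
python3 -m jog '[{"x":0,"y":0,"z":0.04,"turn":0},{"x":0,"y":0,"z":0.08,"turn":0},{"x":0,"y":0,"z":0.113,"turn":0},{"x":0,"y":0,"z":0.113,"turn":0}]' && python3 -m jog '[{"x":0.006,"y":-0.017,"z":0,"turn":-10.5},{"x":0.009,"y":-0.035,"z":0,"turn":-21},{"x":0.007,"y":-0.053,"z":0,"turn":-31.5},{"x":0.002,"y":-0.071,"z":0,"turn":-42},{"x":-0.006,"y":-0.087,"z":0,"turn":-52.5},{"x":-0.018,"y":-0.101,"z":0,"turn":-63},{"x":-0.032,"y":-0.112,"z":0,"turn":-73.5},{"x":-0.048,"y":-0.12,"z":0,"turn":-84},{"x":-0.066,"y":-0.124,"z":0,"turn":-94.5},{"x":-0.084,"y":-0.125,"z":0,"turn":-105}]' && python3 -c "
from v import *
lean();s,y=pose();print(s['tool_pos'],y,s['qpos'][6],s['wrist_force'])"; python3 -m jog '[{"x":0.002,"y":-0.018,"z":0,"turn":-10.5},{"x":-0.001,"y":-0.036,"z":0,"turn":-21},{"x":-0.007,"y":-0.053,"z":0,"turn":-31.5},{"x":-0.016,"y":-0.069,"z":0,"turn":-42},{"x":-0.028,"y":-0.082,"z":0,"turn":-52.5},{"x":-0.043,"y":-0.093,"z":0,"turn":-63},{"x":-0.06,"y":-0.1,"z":0,"turn":-73.5},{"x":-0.078,"y":-0.103,"z":0,"turn":-84},{"x":-0.096,"y":-0.103,"z":0,"turn":-94.5},{"x":-0.114,"y":-0.099,"z":0,"turn":-105}]'
python3 - <<'E'
from v import *
lean(); s,y=pose(); print(y,s["qpos"][6],s["tool_pos"])
c=capture("scene"); cv2.imwrite("pics/s10.png",cv2.resize(c["color"][110:260,230:390],None,fx=3,fy=3))
E
```

```text
time_s: 44.32
tool_pos: [0.4697, -0.0568, 0.1327]
ee_rot: [-0.637, 0.771, 0.002, -0.002]
wrist_force: [0.2, 0.5, -0.6]
grip_width: 0.0252
gripper_force: 62.1
time_s: 45.58
tool_pos: [0.6116, 0.0016, 0.1367]
ee_rot: [0.999, 0.039, 0.002, 0.001]
wrist_force: [0.5, 0.0, -2.2]
grip_width: 0.025
gripper_force: 62.1
scene 42 [[3.0, 1.03], [0.06, 0.02]]
top 1
[0.61171024 0.00431933 0.13635412] 4.361538140931558 -1.3555246965177628 [-0.08682546  0.81146339 -2.47475376]
time_s: 46.92
tool_pos: [0.4924, 0.0936, 0.1368]
ee_rot: [0.579, 0.815, 0.003, 0.003]
wrist_force: [9.3, 7.6, -1.5]
grip_width: 0.0255
gripper_force: 62.6
scene 44 [[7.38, 5.4], [0.04, 0.04]]
top 0
108.99981537230693 0.0085669600779318 [0.49020137 0.09232624 0.13624243]
```

View pics/s10.png

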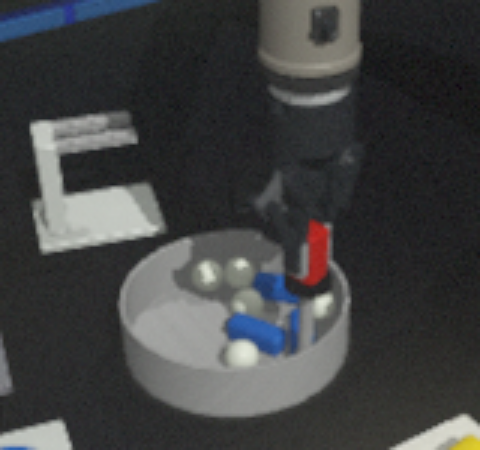

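The round works well: the stirrer is upright and beads and pellets are all travelling (last picture: foot at crop (305,340) pushing the group). I'll continue, unwinding the wrist after each round.

```bash
python3 -m jog '[{"x":-0.003,"y":-0.018,"z":0.001,"turn":-10.5},{"x":-0.01,"y":-0.035,"z":0.002,"turn":-21},{"x":-0.02,"y":-0.05,"z":0.002,"turn":-31.5},{"x":-0.033,"y":-0.062,"z":0.002,"turn":-42},{"x":-0.049,"y":-0.072,"z":0.002,"turn":-52.5},{"x":-0.066,"y":-0.078,"z":0.002,"turn":-63},{"x":-0.084,"y":-0.081,"z":0.002,"turn":-73.5},{"x":-0.102,"y":-0.08,"z":0.002,"turn":-84},{"x":-0.119,"y":-0.075,"z":0.002,"turn":-94.5},{"x":-0.135,"y":-0.066,"z":0.002,"turn":-105},{"x":-0.135,"y":-0.066,"z":0.002,"turn":-105}]'
python3 - <<'E'
from v import *
lean(); s,y=pose(); print(y,s["qpos"][6],s["tool_pos"])
E
```

```text
time_s: 48.45
tool_pos: [0.4716, -0.0581, 0.1323]
ee_rot: [-0.289, 0.957, -0.0, -0.0]
wrist_force: [0.2, 0.4, -2.3]
grip_width: 0.025
gripper_force: 62.4
scene 31 [[6.89, 4.35], [-0.12, -0.03]]
top 0
-146.2889234012669 2.0149760110954467 [ 0.47072467 -0.05657217  0.13222975]
```

```bash
python3 -m jog '[{"x":0,"y":0,"z":0,"turn":105},{"x":0,"y":0,"z":0,"turn":105},{"x":0,"y":0,"z":0,"turn":105},{"x":0,"y":0,"z":0,"turn":105},{"x":0,"y":0,"z":0,"turn":105},{"x":0,"y":0,"z":0,"turn":105},{"x":0,"y":0,"z":0,"turn":105},{"x":0,"y":0,"z":0,"turn":105},{"x":0,"y":0,"z":0,"turn":105},{"x":0,"y":0,"z":0,"turn":105},{"x":0,"y":0,"z":0,"turn":105}]' >/dev/null && python3 -m jog '[{"x":0,"y":0,"z":0,"turn":105},{"x":0,"y":0,"z":0,"turn":105},{"x":0,"y":0,"z":0,"turn":105},{"x":0,"y":0,"z":0,"turn":105},{"x":0,"y":0,"z":0,"turn":105},{"x":0,"y":0,"z":0,"turn":105},{"x":0,"y":0,"z":0,"turn":105},{"x":0,"y":0,"z":0,"turn":105},{"x":0,"y":0,"z":0,"turn":105},{"x":0,"y":0,"z":0,"turn":105},{"x":0,"y":0,"z":0,"turn":105}]' >/dev/null && python3 -m jog '[{"x":0,"y":0,"z":0,"turn":105},{"x":0,"y":0,"z":0,"turn":105},{"x":0,"y":0,"z":0,"turn":105},{"x":0,"y":0,"z":0,"turn":105},{"x":0,"y":0,"z":0,"turn":105},{"x":0,"y":0,"z":0,"turn":105},{"x":0,"y":0,"z":0,"turn":105},{"x":0,"y":0,"z":0,"turn":105},{"x":0,"y":0,"z":0,"turn":105},{"x":0,"y":0,"z":0,"turn":105},{"x":0,"y":0,"z":0,"turn":105},{"x":0,"y":0,"z":0,"turn":105}]'
python3 - <<'E'
from v import *
lean(); s,y=pose(); print(y,s["qpos"][6],s["tool_pos"]); print(go(470.1,-57,132,-101))
E
```

```text
time_s: 52.8
tool_pos: [0.4711, -0.056, 0.1323]
ee_rot: [-0.639, 0.77, 0.0, 0.0]
wrist_force: [-0.7, 0.3, -1.2]
grip_width: 0.0252
gripper_force: 62.4
scene 37 [[4.79, 4.99], [-0.01, -0.02]]
top 0
-100.73091056434274 -2.8241798359863686 [ 0.47114153 -0.05613085  0.13232709]
{'x': 0.001, 'y': 0.0009, 'z': 0.0003, 'turn': 0.3}
```

```bash
python3 -m jog '[{"x":0.006,"y":-0.017,"z":0,"turn":-10.5},{"x":0.009,"y":-0.035,"z":0,"turn":-21},{"x":0.007,"y":-0.053,"z":0,"turn":-31.5},{"x":0.002,"y":-0.071,"z":0,"turn":-42},{"x":-0.006,"y":-0.087,"z":0,"turn":-52.5},{"x":-0.018,"y":-0.101,"z":0,"turn":-63},{"x":-0.032,"y":-0.112,"z":0,"turn":-73.5},{"x":-0.048,"y":-0.12,"z":0,"turn":-84},{"x":-0.066,"y":-0.124,"z":0,"turn":-94.5},{"x":-0.084,"y":-0.125,"z":0,"turn":-105}]' && python3 -m jog '[{"x":0.002,"y":-0.018,"z":0,"turn":-10.5},{"x":-0.001,"y":-0.036,"z":0,"turn":-21},{"x":-0.007,"y":-0.053,"z":0,"turn":-31.5},{"x":-0.016,"y":-0.069,"z":0,"turn":-42},{"x":-0.028,"y":-0.082,"z":0,"turn":-52.5},{"x":-0.043,"y":-0.093,"z":0,"turn":-63},{"x":-0.06,"y":-0.1,"z":0,"turn":-73.5},{"x":-0.078,"y":-0.103,"z":0,"turn":-84},{"x":-0.096,"y":-0.103,"z":0,"turn":-94.5},{"x":-0.114,"y":-0.099,"z":0,"turn":-105}]' && python3 -m jog '[{"x":-0.003,"y":-0.018,"z":0,"turn":-10.5},{"x":-0.01,"y":-0.035,"z":0,"turn":-21},{"x":-0.02,"y":-0.05,"z":0,"turn":-31.5},{"x":-0.033,"y":-0.062,"z":0,"turn":-42},{"x":-0.049,"y":-0.072,"z":0,"turn":-52.5},{"x":-0.066,"y":-0.078,"z":0,"turn":-63},{"x":-0.084,"y":-0.081,"z":0,"turn":-73.5},{"x":-0.102,"y":-0.08,"z":0,"turn":-84},{"x":-0.119,"y":-0.075,"z":0,"turn":-94.5},{"x":-0.135,"y":-0.066,"z":0,"turn":-105},{"x":-0.135,"y":-0.066,"z":0,"turn":-105}]'
python3 - <<'E'
from v import *
lean(); s,y=pose(); print(y,s["qpos"][6],s["tool_pos"])
E
```

```text
time_s: 54.15
tool_pos: [0.6095, 0.0025, 0.1319]
ee_rot: [0.999, 0.039, -0.0, 0.0]
wrist_force: [0.7, 0.5, -1.5]
grip_width: 0.0251
gripper_force: 61.6
time_s: 55.4
tool_pos: [0.4885, 0.0932, 0.1325]
ee_rot: [0.577, 0.817, 0.0, 0.0]
wrist_force: [0.2, 0.1, -1.2]
grip_width: 0.0255
gripper_force: 61.5
time_s: 56.78
tool_pos: [0.4722, -0.0518, 0.1325]
ee_rot: [-0.296, 0.955, 0.002, 0.002]
wrist_force: [-0.1, 10.7, -0.4]
grip_width: 0.0254
gripper_force: 63.2
scene 51 [[23.01, 18.48], [-0.23, -0.15]]
top 0
-145.62009928033112 1.9883734404092255 [ 0.47165052 -0.051784    0.1325308 ]
```

A modest lean again (~15°) at the end of round 2. I'll straighten it at the outer wall as before; that includes the unwinding.

```bash
python3 -m jog '[{"x":-0.01,"y":0,"z":-0.04,"turn":0},{"x":-0.01,"y":0,"z":-0.08,"turn":0},{"x":-0.01,"y":0,"z":-0.112,"turn":0},{"x":0,"y":0,"z":-0.112,"turn":0}]' && python3 -m jog '[{"x":-0.186,"y":0.199,"z":0,"turn":122},{"x":-0.186,"y":0.199,"z":0,"turn":122},{"x":-0.186,"y":0.199,"z":0,"turn":122},{"x":-0.186,"y":0.199,"z":0,"turn":122},{"x":-0.186,"y":0.199,"z":0,"turn":122},{"x":-0.186,"y":0.199,"z":0,"turn":122},{"x":-0.186,"y":0.199,"z":0,"turn":122},{"x":-0.186,"y":0.199,"z":0,"turn":122},{"x":-0.186,"y":0.199,"z":0,"turn":122},{"x":-0.186,"y":0.199,"z":0,"turn":122},{"x":-0.186,"y":0.199,"z":0,"turn":122},{"x":-0.186,"y":0.199,"z":0,"turn":122}]' && python3 -m jog '[{"x":0,"y":0,"z":0,"turn":0},{"x":0,"y":0,"z":0,"turn":0}]'
python3 -c "
from v import *
lean(); s,y=pose();print(s['tool_pos'],y,s['qpos'][6]); print(go(522,132,146,91))
W=[cloud(capture(n)) for n in('scene','top')]
for a in range(0,360,20):
    x,y=.5225+.086*np.cos(np.radians(a)),.0125+.086*np.sin(np.radians(a))
    print(a,[round(float(np.percentile(p[:,2],95))*1000) if len(p:=w[(np.hypot(w[...,0]-x,w[...,1]-y)<.014)&(w[...,2]<.1)])>3 else None for w in W])
"
```

```text
time_s: 57.38
tool_pos: [0.4726, -0.0559, 0.2468]
ee_rot: [-0.294, 0.956, -0.001, 0.003]
wrist_force: [0.4, 0.2, -1.2]
grip_width: 0.0252
gripper_force: 61.5
time_s: 58.88
tool_pos: [0.5124, 0.2119, 0.2426]
ee_rot: [0.696, 0.718, -0.001, -0.0]
wrist_force: [1.0, -0.7, -1.0]
grip_width: 0.0253
gripper_force: 61.4
time_s: 59.12
tool_pos: [0.5128, 0.2126, 0.2436]
ee_rot: [0.693, 0.721, -0.001, -0.0]
wrist_force: [0.2, -0.2, -2.6]
grip_width: 0.0252
gripper_force: 61.4
scene 102 [[7.34, -17.99], [-0.02, 0.31]]
top 0
[0.51302085 0.2128636  0.24391789] 92.23895695654562 -0.5352890182443023
{'x': -0.0812, 'y': 0.0058, 'z': 0.0979, 'turn': 1.2}
0 [29, 34]
20 [None, 31]
40 [None, 11]
60 [None, 11]
80 [None, 24]
100 [None, 39]
120 [35, 36]
140 [35, 41]
160 [None, 25]
180 [6, 10]
200 [5, 10]
220 [28, 30]
240 [29, 34]
260 [28, 32]
280 [28, 32]
300 [29, 29]
320 [35, 37]
340 [35, 38]
```

```bash
python3 -m jog '[{"x":-0.01,"y":0.006,"z":0.035,"turn":2},{"x":-0.01,"y":0.006,"z":0.07,"turn":2},{"x":-0.01,"y":0.006,"z":0.097,"turn":2},{"x":-0.02,"y":0.006,"z":0.097,"turn":2},{"x":-0.035,"y":0.006,"z":0.097,"turn":2},{"x":-0.045,"y":0.006,"z":0.097,"turn":2},{"x":-0.055,"y":0.006,"z":0.097,"turn":2},{"x":-0.065,"y":0.006,"z":0.097,"turn":2},{"x":-0.075,"y":0.006,"z":0.097,"turn":2},{"x":-0.082,"y":0.006,"z":0.097,"turn":2},{"x":-0.082,"y":0.006,"z":0.097,"turn":2}]' && python3 -m jog '[{"x":0.02,"y":0,"z":0,"turn":0},{"x":0.04,"y":0,"z":-0.03,"turn":0},{"x":0.04,"y":0,"z":-0.08,"turn":0},{"x":0.04,"y":0,"z":-0.1,"turn":0},{"x":0.04,"y":0,"z":-0.1,"turn":0},{"x":0.04,"y":0,"z":-0.1,"turn":0}]'
python3 -c "
from v import *
lean(); s,y=pose();print(s['tool_pos'],y,s['qpos'][6]); print(go(574.9,82,246,y), 'turn', y+101)
"
```

```text
time_s: 60.7
tool_pos: [0.5236, 0.1331, 0.149]
ee_rot: [0.706, 0.708, 0.003, 0.0]
wrist_force: [0.8, 5.1, 1.3]
grip_width: 0.0255
gripper_force: 62.6
time_s: 61.45
tool_pos: [0.5215, 0.1706, 0.2463]
ee_rot: [0.707, 0.708, -0.001, -0.0]
wrist_force: [-1.0, -0.1, -1.4]
grip_width: 0.0254
gripper_force: 62.3
scene 120 [[5.71, 2.71], [0.03, 0.06]]
top 0
[0.52134776 0.17076009 0.24584832] 90.1026734944211 -0.48950040584327337
{'x': -0.0889, 'y': 0.0534, 'z': -0.0002, 'turn': -0.0} turn 191.10267349442108
```

```bash
python3 -m jog '[{"x":-0.089,"y":0.053,"z":0,"turn":100},{"x":-0.089,"y":0.053,"z":0,"turn":100},{"x":-0.089,"y":0.053,"z":0,"turn":100},{"x":-0.089,"y":0.053,"z":0,"turn":100},{"x":-0.089,"y":0.053,"z":0,"turn":100},{"x":-0.089,"y":0.053,"z":0,"turn":100},{"x":-0.089,"y":0.053,"z":0,"turn":100},{"x":-0.089,"y":0.053,"z":0,"turn":100},{"x":-0.089,"y":0.053,"z":0,"turn":100},{"x":-0.089,"y":0.053,"z":0,"turn":100},{"x":-0.089,"y":0.053,"z":0,"turn":100}]' && python3 -m jog '[{"x":0,"y":0,"z":0,"turn":91},{"x":0,"y":0,"z":0,"turn":91},{"x":0,"y":0,"z":0,"turn":91},{"x":0,"y":0,"z":0,"turn":91},{"x":0,"y":0,"z":0,"turn":91},{"x":0,"y":0,"z":0,"turn":91},{"x":0,"y":0,"z":0,"turn":91},{"x":0,"y":0,"z":0,"turn":91},{"x":0,"y":0,"z":0,"turn":91},{"x":0,"y":0,"z":0,"turn":91},{"x":0,"y":0,"z":0,"turn":91}]'
python3 -c "
from v import *
lean(); s,y=pose();print(s['tool_pos'],y,s['qpos'][6]); print(go(574.9,82,131,-101))"
```

```text
time_s: 62.92
tool_pos: [0.5747, 0.0825, 0.2461]
ee_rot: [0.996, -0.086, -0.001, 0.0]
wrist_force: [1.0, 0.4, -1.1]
grip_width: 0.0254
gripper_force: 62.2
time_s: 64.3
tool_pos: [0.5747, 0.083, 0.2461]
ee_rot: [-0.639, 0.769, 0.001, -0.001]
wrist_force: [-0.8, 0.8, -1.2]
grip_width: 0.0253
gripper_force: 62.2
scene 123 [[4.61, 6.23], [-0.01, -0.04]]
top 0
[0.57494816 0.08274908 0.24690396] -100.71301757437651 -2.949302794429447
{'x': 0.0007, 'y': -0.0001, 'z': 0.1159, 'turn': 0.3}
```

```bash
python3 -m jog '[{"x":0,"y":0,"z":0.04,"turn":0},{"x":0,"y":0,"z":0.08,"turn":0},{"x":0,"y":0,"z":0.115,"turn":0},{"x":0,"y":0,"z":0.115,"turn":0}]' && python3 -m jog '[{"x":-0.006,"y":0.017,"z":0,"turn":-10.5},{"x":-0.009,"y":0.035,"z":0,"turn":-21},{"x":-0.007,"y":0.053,"z":0,"turn":-31.5},{"x":-0.002,"y":0.071,"z":0,"turn":-42},{"x":0.006,"y":0.087,"z":0,"turn":-52.5},{"x":0.018,"y":0.101,"z":0,"turn":-63},{"x":0.032,"y":0.112,"z":0,"turn":-73.5},{"x":0.048,"y":0.12,"z":0,"turn":-84},{"x":0.066,"y":0.124,"z":0,"turn":-94.5},{"x":0.084,"y":0.125,"z":0,"turn":-105}]' && python3 -c "
from v import *
lean()" && python3 -m jog '[{"x":-0.002,"y":0.018,"z":0,"turn":-10.5},{"x":0.001,"y":0.036,"z":0,"turn":-21},{"x":0.007,"y":0.053,"z":0,"turn":-31.5},{"x":0.016,"y":0.069,"z":0,"turn":-42},{"x":0.028,"y":0.082,"z":0,"turn":-52.5},{"x":0.043,"y":0.093,"z":0,"turn":-63},{"x":0.06,"y":0.1,"z":0,"turn":-73.5},{"x":0.078,"y":0.103,"z":0,"turn":-84},{"x":0.096,"y":0.103,"z":0,"turn":-94.5},{"x":0.114,"y":0.099,"z":0,"turn":-105}]' && python3 -c "
from v import *
lean()" && python3 -m jog '[{"x":0.003,"y":0.018,"z":0,"turn":-10.5},{"x":0.01,"y":0.035,"z":0,"turn":-21},{"x":0.02,"y":0.05,"z":0,"turn":-31.5},{"x":0.033,"y":0.062,"z":0,"turn":-42},{"x":0.049,"y":0.072,"z":0,"turn":-52.5},{"x":0.066,"y":0.078,"z":0,"turn":-63},{"x":0.084,"y":0.081,"z":0,"turn":-73.5},{"x":0.102,"y":0.08,"z":0,"turn":-84},{"x":0.119,"y":0.075,"z":0,"turn":-94.5},{"x":0.135,"y":0.066,"z":0,"turn":-105},{"x":0.135,"y":0.066,"z":0,"turn":-105}]'
python3 - <<'E'
from v import *
lean(); s,y=pose(); print(y,s["qpos"][6],s["tool_pos"])
E
```

```text
time_s: 64.9
tool_pos: [0.5736, 0.0829, 0.1308]
ee_rot: [-0.637, 0.771, 0.003, -0.001]
wrist_force: [0.2, -0.4, -0.3]
grip_width: 0.0252
gripper_force: 62.1
time_s: 66.15
tool_pos: [0.4378, 0.0231, 0.1345]
ee_rot: [0.999, 0.039, 0.002, -0.001]
wrist_force: [-0.8, -0.1, -1.3]
grip_width: 0.0252
gripper_force: 62.2
scene 38 [[5.77, 6.62], [-0.02, 0.02]]
top 0
time_s: 67.5
tool_pos: [0.5551, -0.0644, 0.132]
ee_rot: [0.579, 0.816, -0.001, -0.003]
wrist_force: [-6.2, 4.4, -1.2]
grip_width: 0.0256
gripper_force: 63.2
scene 60 [[-10.92, 35.07], [0.12, -0.36]]
top 16 [[-18.17, 35.86], [0.29, -0.15]]
time_s: 68.97
tool_pos: [0.5759, 0.0835, 0.1336]
ee_rot: [-0.292, 0.956, 0.0, 0.001]
wrist_force: [0.1, -1.0, -1.6]
grip_width: 0.0255
gripper_force: 63.3
scene 21 [[-24.51, -12.48], [0.41, 0.3]]
top 1
-146.24021621390665 1.818362614917397 [0.57681079 0.08172106 0.13322601]
```

Tilted again in the crowded middle third. I'll straighten once more, then stir as one continuous outward spiral from the centre, so pellets get turned tangential while there is still room and cannot jam.

```bash
python3 -m jog '[{"x":0.01,"y":0,"z":-0.04,"turn":0},{"x":0.01,"y":0,"z":-0.08,"turn":0},{"x":0.01,"y":0,"z":-0.112,"turn":0},{"x":0,"y":0,"z":-0.112,"turn":0}]'
python3 -c "
from v import *
s,y=pose(); print(y,go(522,-190,246,y))"
```

```text
time_s: 69.58
tool_pos: [0.5781, 0.0813, 0.2477]
ee_rot: [-0.29, 0.957, -0.001, 0.003]
wrist_force: [1.1, 0.4, -1.4]
grip_width: 0.0252
gripper_force: 63.3
-146.24318574969607 {'x': 0.1974, 'y': -0.1944, 'z': 0.0017, 'turn': -0.0}
```

```bash
python3 -m jog '[{"x":0.197,"y":-0.194,"z":0,"turn":124},{"x":0.197,"y":-0.194,"z":0,"turn":124},{"x":0.197,"y":-0.194,"z":0,"turn":124},{"x":0.197,"y":-0.194,"z":0,"turn":124},{"x":0.197,"y":-0.194,"z":0,"turn":124},{"x":0.197,"y":-0.194,"z":0,"turn":124},{"x":0.197,"y":-0.194,"z":0,"turn":124},{"x":0.197,"y":-0.194,"z":0,"turn":124},{"x":0.197,"y":-0.194,"z":0,"turn":124},{"x":0.197,"y":-0.194,"z":0,"turn":124},{"x":0.197,"y":-0.194,"z":0,"turn":124},{"x":0.197,"y":-0.194,"z":0,"turn":124}]' && python3 -m jog '[{"x":0,"y":0,"z":0,"turn":0},{"x":0,"y":0,"z":0,"turn":0}]'
python3 -c "
from v import *
lean(); s,y=pose();print(s['tool_pos'],y,s['qpos'][6]); print(go(522,-107,146,90))"
```

```text
time_s: 71.08
tool_pos: [0.5213, -0.1893, 0.2432]
ee_rot: [0.709, 0.705, -0.001, -0.0]
wrist_force: [-0.6, 0.5, -0.3]
grip_width: 0.0254
gripper_force: 63.2
time_s: 71.32
tool_pos: [0.5213, -0.189, 0.2437]
ee_rot: [0.706, 0.708, -0.0, -0.0]
wrist_force: [-0.6, -0.1, -1.6]
grip_width: 0.0253
gripper_force: 63.1
scene 129 [[3.64, 38.57], [-0.01, -0.41]]
top 57 [[-3.49, 39.51], [0.01, -0.41]]
[ 0.52136863 -0.18898618  0.24402265] 90.14293473299644 0.32805080016230886
{'x': 0.082, 'y': 0.0008, 'z': 0.098, 'turn': 0.1}
```

```bash
python3 -m jog '[{"x":0,"y":0,"z":0.035,"turn":0},{"x":0,"y":0,"z":0.07,"turn":0},{"x":0,"y":0,"z":0.097,"turn":0},{"x":0,"y":0,"z":0.097,"turn":0},{"x":0.02,"y":0,"z":0.097,"turn":0},{"x":0.03,"y":0,"z":0.097,"turn":0},{"x":0.04,"y":0,"z":0.097,"turn":0},{"x":0.05,"y":0,"z":0.097,"turn":0},{"x":0.06,"y":0,"z":0.097,"turn":0},{"x":0.07,"y":0,"z":0.097,"turn":0},{"x":0.08,"y":0,"z":0.097,"turn":0},{"x":0.08,"y":0,"z":0.097,"turn":0}]' && python3 -m jog '[{"x":-0.02,"y":0,"z":0,"turn":0},{"x":-0.04,"y":0,"z":-0.03,"turn":0},{"x":-0.04,"y":0,"z":-0.08,"turn":0},{"x":-0.04,"y":0,"z":-0.1,"turn":0},{"x":-0.04,"y":0,"z":-0.1,"turn":0},{"x":-0.04,"y":0,"z":-0.1,"turn":0}]'
python3 -c "
from v import *
lean(); s,y=pose();print(s['tool_pos'],y,s['qpos'][6]); print(go(522.5,12.5,132,90))
W=[cloud(capture(n)) for n in('scene','top')]
for r in(0,20,40):
  for a in range(0,360 if r else 1,45):
    x,y=.5225+r/1000*np.cos(np.radians(a)),.0125+r/1000*np.sin(np.radians(a))
    print(r,a,[round(float(np.percentile(p[:,2],95))*1000) if len(p:=w[(np.hypot(w[...,0]-x,w[...,1]-y)<.014)&(w[...,2]<.1)])>3 else None for w in W])
"
```

```text
time_s: 72.92
tool_pos: [0.5224, -0.1101, 0.1486]
ee_rot: [0.706, 0.708, 0.0, 0.002]
wrist_force: [1.3, -4.2, 1.1]
grip_width: 0.0252
gripper_force: 63.7
time_s: 73.68
tool_pos: [0.5205, -0.1483, 0.2461]
ee_rot: [0.706, 0.708, -0.0, -0.001]
wrist_force: [-0.3, -0.1, -1.7]
grip_width: 0.0253
gripper_force: 63.5
scene 97 [[4.66, 9.32], [0.01, -0.03]]
top 8 [[-3.14, 12.17], [0.04, 0.05]]
[ 0.52035806 -0.14846406  0.24578924] 90.12695514877241 0.24777489729365756
{'x': 0.161, 'y': 0.0025, 'z': 0.1138, 'turn': 0.1}
0 0 [5, 10]
20 0 [5, 10]
20 45 [6, 12]
20 90 [6, 10]
20 135 [5, 9]
20 180 [23, 12]
20 225 [19, 12]
20 270 [6, 11]
20 315 [6, 10]
40 0 [5, 11]
40 45 [6, 10]
40 90 [6, 10]
40 135 [28, 10]
40 180 [32, 35]
40 225 [33, 36]
40 270 [27, 29]
40 315 [27, 32]
```

```bash
python3 -m jog '[{"x":0.05,"y":0.002,"z":0,"turn":0},{"x":0.1,"y":0.002,"z":0,"turn":0},{"x":0.153,"y":0.002,"z":0,"turn":0},{"x":0.153,"y":0.002,"z":0,"turn":0},{"x":0.153,"y":0.002,"z":0.04,"turn":0},{"x":0.153,"y":0.002,"z":0.08,"turn":0},{"x":0.153,"y":0.002,"z":0.114,"turn":0},{"x":0.153,"y":0.002,"z":0.114,"turn":0}]' && python3 -m jog '[{"x":0.01,"y":0.017,"z":0,"turn":0},{"x":0.022,"y":0.012,"z":0,"turn":0},{"x":0.028,"y":0,"z":0,"turn":0},{"x":0.026,"y":-0.015,"z":0,"turn":0},{"x":0.016,"y":-0.028,"z":0,"turn":0},{"x":0,"y":-0.034,"z":0,"turn":0},{"x":-0.017,"y":-0.03,"z":0,"turn":0},{"x":-0.031,"y":-0.018,"z":0,"turn":0},{"x":-0.036,"y":0,"z":0,"turn":0},{"x":-0.031,"y":0.018,"z":0,"turn":0},{"x":-0.018,"y":0.031,"z":0,"turn":0},{"x":0,"y":0.036,"z":0,"turn":0}]' && python3 -m jog '[{"x":0.018,"y":-0.004,"z":0,"turn":0},{"x":0.033,"y":-0.017,"z":0,"turn":0},{"x":0.038,"y":-0.036,"z":0,"turn":0},{"x":0.034,"y":-0.055,"z":0,"turn":0},{"x":0.02,"y":-0.071,"z":0,"turn":0},{"x":0,"y":-0.076,"z":0,"turn":0},{"x":-0.02,"y":-0.071,"z":0,"turn":0},{"x":-0.036,"y":-0.057,"z":0,"turn":0},{"x":-0.042,"y":-0.036,"z":0,"turn":0},{"x":-0.037,"y":-0.014,"z":0,"turn":0},{"x":-0.022,"y":0.002,"z":0,"turn":0},{"x":0,"y":0.008,"z":0,"turn":0}]'
python3 -c "
from v import *
lean(); s,y=pose();print(s['tool_pos'],y)"
```

```text
time_s: 74.88
tool_pos: [0.5207, 0.0031, 0.1308]
ee_rot: [0.707, 0.707, -0.003, -0.002]
wrist_force: [-0.0, -1.1, -1.4]
grip_width: 0.0254
gripper_force: 63.3
time_s: 76.38
tool_pos: [0.5551, 0.0023, 0.1313]
ee_rot: [0.707, 0.707, -0.005, -0.003]
wrist_force: [-11.5, -1.9, -1.1]
grip_width: 0.0254
gripper_force: 64.1
time_s: 77.88
tool_pos: [0.5565, 0.0018, 0.129]
ee_rot: [0.708, 0.706, -0.009, -0.007]
wrist_force: [-4.3, 3.4, -2.5]
grip_width: 0.0253
gripper_force: 65.5
scene 35 [[-5.33, 3.0], [0.12, -0.02]]
top 0
[0.56514073 0.00628441 0.13208304] 90.2556254439599
```

```bash
python3 -m jog '[{"x":0.022,"y":-0.005,"z":0,"turn":0},{"x":0.039,"y":-0.021,"z":0,"turn":0},{"x":0.046,"y":-0.044,"z":0,"turn":0},{"x":0.04,"y":-0.067,"z":0,"turn":0},{"x":0.023,"y":-0.085,"z":0,"turn":0},{"x":0,"y":-0.091,"z":0,"turn":0}]' && python3 -c "
from v import *
lean()" && python3 -m jog '[{"x":-0.024,"y":0.005,"z":0,"turn":0},{"x":-0.042,"y":0.023,"z":0,"turn":0},{"x":-0.049,"y":0.047,"z":0,"turn":0},{"x":-0.042,"y":0.071,"z":0,"turn":0},{"x":-0.025,"y":0.09,"z":0,"turn":0},{"x":0,"y":0.097,"z":0,"turn":0}]'
python3 -c "
from v import *
lean(); s,y=pose();print(s['tool_pos'],s['wrist_force']); c=capture('scene'); cv2.imwrite('pics/s11.png',c['color'])
W=[cloud(c),cloud(capture('top'))]
for r in(60,86):
  for a in range(0,360,30):
    x,y=.5225+r/1000*np.cos(np.radians(a)),.0125+r/1000*np.sin(np.radians(a))
    print(r,a,[round(float(np.percentile(p[:,2],95))*1000) if len(p:=w[(np.hypot(w[...,0]-x,w[...,1]-y)<.012)&(w[...,2]<.07)])>3 else None for w in W])
print([b[3:7] for b in blobs(c,'blue',(.4,.65,-.1,.12))])
"
```

```text
time_s: 78.72
tool_pos: [0.4752, 0.0028, 0.1338]
ee_rot: [0.706, 0.708, 0.001, 0.0]
wrist_force: [0.6, 0.2, -1.5]
grip_width: 0.0251
gripper_force: 63.2
scene 44 [[4.48, 9.24], [0.01, 0.05]]
top 0
time_s: 79.58
tool_pos: [0.5749, 0.0036, 0.1337]
ee_rot: [0.707, 0.707, 0.001, 0.001]
wrist_force: [0.1, 0.2, -1.5]
grip_width: 0.0252
gripper_force: 63.3
scene 41 [[3.34, -0.02], [-0.03, 0.06]]
top 1
[0.57457977 0.00775307 0.13352107] [ 0.71776852  0.59595499 -1.35997729]
60 0 [67, 8]
60 30 [34, 35]
60 60 [36, 37]
60 90 [None, 11]
60 120 [5, 9]
60 150 [6, 10]
60 180 [6, 10]
60 210 [22, None]
60 240 [24, None]
60 270 [6, None]
60 300 [6, None]
60 330 [25, None]
86 0 [36, None]
86 30 [None, 32]
86 60 [None, 10]
86 90 [None, 11]
86 120 [None, 9]
86 150 [6, 11]
86 180 [34, 35]
86 210 [33, None]
86 240 [35, None]
86 270 [5, None]
86 300 [10, None]
86 330 [29, None]
[([590.1, -31.1, 26.9], [56.8, 22.3], 'yaw', 70.1), ([549.4, 11.6, 25.6], [56.8, 20.1], 'yaw', 58.9)]
```

Round at r≈48 mm went cleanly and the stirrer is upright. I'll continue with wide rounds at r = 50 mm.

```bash
python3 -m jog '[{"x":0.025,"y":-0.007,"z":0.001,"turn":0},{"x":0.043,"y":-0.025,"z":0.002,"turn":0},{"x":0.05,"y":-0.05,"z":0.002,"turn":0},{"x":0.043,"y":-0.075,"z":0.002,"turn":0},{"x":0.025,"y":-0.093,"z":0.002,"turn":0},{"x":0,"y":-0.1,"z":0.002,"turn":0},{"x":-0.025,"y":-0.093,"z":0.002,"turn":0},{"x":-0.043,"y":-0.075,"z":0.002,"turn":0},{"x":-0.05,"y":-0.05,"z":0.002,"turn":0},{"x":-0.043,"y":-0.025,"z":0.002,"turn":0},{"x":-0.025,"y":-0.007,"z":0.002,"turn":0},{"x":0,"y":0,"z":0.002,"turn":0}]' && python3 -c "
from v import *
lean()
print(sense()['tool_pos'])"
```

```text
time_s: 81.28
tool_pos: [0.5739, 0.0024, 0.1316]
ee_rot: [0.708, 0.707, 0.0, 0.001]
wrist_force: [-0.2, -0.0, -1.3]
grip_width: 0.025
gripper_force: 63.3
scene 39 [[3.86, 0.02], [-0.05, 0.07]]
top 1
[0.57369993 0.00642926 0.13136282]
```

```bash
python3 -m jog '[{"x":0.026,"y":-0.005,"z":0,"turn":0},{"x":0.046,"y":-0.023,"z":0,"turn":0},{"x":0.054,"y":-0.05,"z":0,"turn":0},{"x":0.048,"y":-0.077,"z":0,"turn":0},{"x":0.028,"y":-0.098,"z":0,"turn":0},{"x":0,"y":-0.106,"z":0,"turn":0},{"x":-0.028,"y":-0.098,"z":0,"turn":0},{"x":-0.048,"y":-0.078,"z":0,"turn":0},{"x":-0.056,"y":-0.05,"z":0,"turn":0},{"x":-0.048,"y":-0.022,"z":0,"turn":0},{"x":-0.028,"y":-0.001,"z":0,"turn":0},{"x":0,"y":0.006,"z":0,"turn":0}]' && python3 -c "
from v import *
lean()
print(sense()['tool_pos'])"
```

```text
time_s: 82.88
tool_pos: [0.5798, 0.0018, 0.1316]
ee_rot: [0.708, 0.706, -0.0, 0.001]
wrist_force: [-0.0, -0.3, -1.2]
grip_width: 0.0254
gripper_force: 63.4
scene 40 [[4.65, -0.07], [-0.04, 0.05]]
top 2
[0.57944607 0.00647075 0.13127011]
```

```bash
cat >>v.py <<'E'
def beads():
    o=[]
    for n in("scene","top"):
        c=capture(n); W=cloud(c); h=cv2.cvtColor(c["color"],cv2.COLOR_BGR2HSV)
        m=((W[...,2]>.026)&(W[...,2]<.048)&(np.hypot(W[...,0]-.5225,W[...,1]-.0125)<.097)&(h[...,1]<45)&(h[...,2]>120)).astype(np.uint8)
        k,l,st,ce=cv2.connectedComponentsWithStats(m)
        o.append([np.round(W[l==i].mean(0)[:2]*1000).astype(int).tolist() for i in range(1,k) if st[i,4]>8])
    print("beads",o)
E
python3 -c "
from v import *
beads()"
python3 -m jog '[{"x":0.029,"y":-0.006,"z":0,"turn":0},{"x":0.051,"y":-0.026,"z":0,"turn":0},{"x":0.06,"y":-0.056,"z":0,"turn":0},{"x":0.052,"y":-0.086,"z":0,"turn":0},{"x":0.03,"y":-0.109,"z":0,"turn":0},{"x":0,"y":-0.117,"z":0,"turn":0},{"x":-0.031,"y":-0.11,"z":0,"turn":0},{"x":-0.054,"y":-0.087,"z":0,"turn":0},{"x":-0.062,"y":-0.056,"z":0,"turn":0},{"x":-0.054,"y":-0.025,"z":0,"turn":0},{"x":-0.031,"y":-0.002,"z":0,"turn":0},{"x":0,"y":0.006,"z":0,"turn":0}]' && python3 -c "
from v import *
lean();beads()
print(sense()['tool_pos'])"
```

```text
beads [[[504, -70], [458, -41], [439, 30], [581, 14], [606, 14]], [[540, 92], [435, 25]]]
time_s: 84.58
tool_pos: [0.5845, 0.0008, 0.131]
ee_rot: [0.708, 0.706, -0.001, 0.0]
wrist_force: [-3.9, -1.4, 0.0]
grip_width: 0.0255
gripper_force: 63.1
scene 40 [[4.33, 2.88], [-0.05, 0.02]]
top 0
beads [[[485, -59], [439, 31], [596, 15]], [[540, 93], [435, 26]]]
[0.58391293 0.00270749 0.13107823]
```

```bash
python3 -m jog '[{"x":0.032,"y":-0.007,"z":0,"turn":0},{"x":0.055,"y":-0.03,"z":0,"turn":0},{"x":0.064,"y":-0.062,"z":0,"turn":0},{"x":0.055,"y":-0.094,"z":0,"turn":0},{"x":0.032,"y":-0.117,"z":0,"turn":0},{"x":0,"y":-0.126,"z":0,"turn":0},{"x":-0.032,"y":-0.117,"z":0,"turn":0},{"x":-0.055,"y":-0.094,"z":0,"turn":0},{"x":-0.064,"y":-0.062,"z":0,"turn":0},{"x":-0.055,"y":-0.03,"z":0,"turn":0},{"x":-0.032,"y":-0.007,"z":0,"turn":0},{"x":0,"y":0.002,"z":0,"turn":0}]' && python3 -c "
from v import *
lean();beads()
print(sense()['tool_pos'])"
```

```text
time_s: 86.28
tool_pos: [0.5868, 0.0002, 0.1314]
ee_rot: [0.708, 0.706, -0.001, 0.001]
wrist_force: [-6.1, -5.5, 1.8]
grip_width: 0.0255
gripper_force: 63.8
scene 40 [[4.34, 2.52], [-0.06, -0.02]]
top 0
beads [[[513, -68], [570, -60], [439, 30], [595, 13]], [[523, 98], [435, 26]]]
[0.58622132 0.00222023 0.13124773]
```

```bash
python3 -m jog '[{"x":0.032,"y":-0.009,"z":0,"turn":0},{"x":0.055,"y":-0.032,"z":0,"turn":0},{"x":0.064,"y":-0.064,"z":0,"turn":0},{"x":0.055,"y":-0.096,"z":0,"turn":0},{"x":0.032,"y":-0.119,"z":0,"turn":0},{"x":0,"y":-0.128,"z":0,"turn":0},{"x":-0.032,"y":-0.119,"z":0,"turn":0},{"x":-0.055,"y":-0.096,"z":0,"turn":0},{"x":-0.064,"y":-0.064,"z":0,"turn":0},{"x":-0.055,"y":-0.032,"z":0,"turn":0},{"x":-0.032,"y":-0.009,"z":0,"turn":0},{"x":0,"y":0,"z":0,"turn":0}]' && python3 -c "
from v import *
lean();beads()
print(sense()['tool_pos'])"
```

```text
time_s: 87.98
tool_pos: [0.5877, 0.0004, 0.1319]
ee_rot: [0.708, 0.706, -0.0, 0.001]
wrist_force: [-8.2, -6.7, 2.7]
grip_width: 0.0251
gripper_force: 64.1
scene 39 [[4.06, 2.71], [0.03, -0.06]]
top 0
beads [[[532, -64], [572, -60], [439, 30], [596, 14]], [[523, 98], [435, 27]]]
[0.58671161 0.00216442 0.13148167]
```

Six continuous wide rounds are done with the foot about 3–5 mm above the dish floor. Now I'll lift out and head to the stand.

```bash
python3 -m jog '[{"x":0,"y":-0.03,"z":0,"turn":0},{"x":0,"y":-0.05,"z":-0.01,"turn":0},{"x":0,"y":-0.05,"z":-0.06,"turn":0},{"x":0,"y":-0.05,"z":-0.116,"turn":0},{"x":0,"y":-0.05,"z":-0.116,"turn":0},{"x":0,"y":-0.05,"z":-0.116,"turn":0}]'
python3 -c "
from v import *
lean(); s,y=pose(); print(s['tool_pos'],y,go(439,-233,246,163))"
```

```text
time_s: 88.92
tool_pos: [0.5368, 0.0027, 0.2473]
ee_rot: [0.707, 0.707, 0.001, 0.0]
wrist_force: [0.5, 0.2, -2.3]
grip_width: 0.0256
gripper_force: 63.3
scene 113 [[4.56, 5.52], [-0.0, 0.01]]
top 0
[0.53606424 0.00326603 0.24605475] 90.03572473813846 {'x': -0.2362, 'y': -0.0972, 'z': 0.0001, 'turn': -73.0}
```

```bash
python3 -m jog '[{"x":-0.236,"y":-0.097,"z":0,"turn":-73},{"x":-0.236,"y":-0.097,"z":0,"turn":-73},{"x":-0.236,"y":-0.097,"z":0,"turn":-73},{"x":-0.236,"y":-0.097,"z":0,"turn":-73},{"x":-0.236,"y":-0.097,"z":0,"turn":-73},{"x":-0.236,"y":-0.097,"z":0,"turn":-73},{"x":-0.236,"y":-0.097,"z":0,"turn":-73},{"x":-0.236,"y":-0.097,"z":0,"turn":-73},{"x":-0.236,"y":-0.097,"z":0,"turn":-73},{"x":-0.236,"y":-0.097,"z":0,"turn":-73}]'
python3 - <<'E'
from v import *
lean(); s,y=pose(); print(s['tool_pos'],y)
# stand fork re-measure, stand frame about (524.1,-259.5), yaw -17
u=np.array([np.cos(np.radians(-17)),np.sin(np.radians(-17))]);w=np.array([-u[1],u[0]])
for n in("scene","top"):
    c=capture(n);W=cloud(c); q=W[(W[...,2]>.112)&(W[...,2]<.126)&(W[...,1]<-.2)&(W[...,1]>-.33)&(W[...,0]>.48)&(W[...,0]<.64)]*1000
    r=cv2.minAreaRect(np.float32(q[:,:2])); d=q[:,:2]-[524.1,-259.5]; a,b=d@u,d@w
    print(n,len(q),r,"a",np.percentile(a,[1,99]).round(),"b",np.percentile(b,[1,99]).round())
    arm=b[(a<40)]; print(" arm b hist",np.histogram(arm,np.arange(-36,37,6))[0])
    # collar heights: black disc points vs TCP
    d=(W-s['tool_pos'])*1000; m=(np.hypot(d[...,0],d[...,1])<30)&(d[...,2]>-45)&(d[...,2]<-5); z=d[m][:,2]; print(" z hist",np.histogram(z,np.arange(-45,-4,4))[0])
print(go(524.1,-259.5,166,163))
E
```

```text
time_s: 90.28
tool_pos: [0.4403, -0.2319, 0.247]
ee_rot: [0.148, 0.989, 0.0, -0.0]
wrist_force: [-0.3, -0.5, -1.5]
grip_width: 0.0254
gripper_force: 63.3
scene 83 [[3.35, 4.61], [-0.0, 0.0]]
top 9
[ 0.44046516 -0.23188527  0.24719405] 163.05807899594984
scene 273 ((545.5687255859375, -263.70697021484375), (64.36027526855469, 107.90127563476562), 74.2393569946289) a [-31.  75.] b [-27.  33.]
 arm b hist [ 0  9 16 40 17  0  0  0 14 21 49  3]
 z hist [ 6  3  4  0  6 17 39 11  8  7]
top 368 ((541.1931762695312, -267.4595642089844), (60.40313720703125, 104.78555297851562), 75.30108642578125) a [-32.  70.] b [-29.  28.]
 arm b hist [ 0 24 35 42  0  0  0  1 41 46 22  0]
 z hist [ 0  0  0  0  1  4 15 22  6  1]
{'x': -0.088, 'y': -0.002, 'z': 0.0813, 'turn': 0.1}
```

```bash
python3 -m jog '[{"x":0,"y":-0.0015,"z":0.04,"turn":0},{"x":0,"y":-0.0015,"z":0.07,"turn":0},{"x":0,"y":-0.0015,"z":0.081,"turn":0},{"x":0,"y":-0.0015,"z":0.081,"turn":0},{"x":-0.025,"y":-0.0015,"z":0.081,"turn":0},{"x":-0.05,"y":-0.0015,"z":0.081,"turn":0},{"x":-0.07,"y":-0.0015,"z":0.081,"turn":0},{"x":-0.085,"y":-0.0015,"z":0.081,"turn":0},{"x":-0.09,"y":-0.0015,"z":0.081,"turn":0},{"x":-0.09,"y":-0.0015,"z":0.081,"turn":0},{"x":-0.09,"y":-0.0015,"z":0.081,"turn":0}]'
python3 - <<'E'
from v import *
print(sense()['tool_pos'],sense()['wrist_force'])
c=capture("scene"); k=cv2.resize(c["color"][110:210,210:330],None,fx=5,fy=5,interpolation=cv2.INTER_CUBIC); cv2.imwrite("pics/s12.png",k)
print(go(526,-259.6,150,163))
E
```

```text
time_s: 91.85
tool_pos: [0.5254, -0.2595, 0.1663]
ee_rot: [0.147, 0.989, 0.0, -0.0]
wrist_force: [-0.4, 0.3, -1.5]
grip_width: 0.025
gripper_force: 63.2
[ 0.52538856 -0.25950891  0.16630668] [-0.44106037  0.26411416 -1.50971165]
{'x': -0.0005, 'y': 0.0001, 'z': 0.0163, 'turn': 0.1}
```

View pics/s12.png

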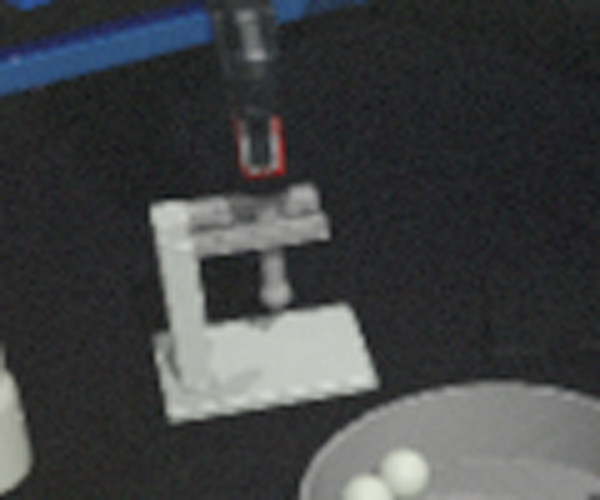

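The shaft hangs upright between the fork arms, with the ball at crop (275,292) and the collar just above the arms. Now I'll lower it to contact.

```bash
python3 -m jog '[{"x":0,"y":0,"z":0.005,"turn":0},{"x":0,"y":0,"z":0.01,"turn":0},{"x":0,"y":0,"z":0.014,"turn":0},{"x":0,"y":0,"z":0.014,"turn":0}]'; python3 -m jog '[{"x":0,"y":0,"z":0.001,"turn":0},{"x":0,"y":0,"z":0.002,"turn":0},{"x":0,"y":0,"z":0.002,"turn":0}]';  python3 -m jog '[{"x":0,"y":0,"z":0.001,"turn":0},{"x":0,"y":0,"z":0.002,"turn":0},{"x":0,"y":0,"z":0.002,"turn":0}]'
```

```text
time_s: 92.4
tool_pos: [0.5259, -0.2594, 0.1518]
ee_rot: [0.147, 0.989, 0.0, -0.0]
wrist_force: [0.6, 0.5, -2.1]
grip_width: 0.0251
gripper_force: 63.2
time_s: 92.78
tool_pos: [0.5261, -0.2596, 0.1503]
ee_rot: [0.147, 0.989, 0.0, 0.0]
wrist_force: [-0.2, 0.2, -1.7]
grip_width: 0.0255
gripper_force: 63.2
time_s: 93.15
tool_pos: [0.526, -0.2595, 0.1482]
ee_rot: [0.147, 0.989, 0.0, -0.0]
wrist_force: [-0.5, 0.4, -0.4]
grip_width: 0.0254
gripper_force: 63.2
```

```bash
python3 -m jog '[{"x":0,"y":0,"z":0.001,"turn":0},{"x":0,"y":0,"z":0.001,"turn":0}]';  python3 -m jog '[{"x":0,"y":0,"z":0.001,"turn":0},{"x":0,"y":0,"z":0.001,"turn":0}]'
```

```text
time_s: 93.4
tool_pos: [0.5261, -0.2595, 0.1472]
ee_rot: [0.147, 0.989, 0.0, -0.0]
wrist_force: [-0.6, 0.3, -1.1]
grip_width: 0.0254
gripper_force: 63.2
time_s: 93.65
tool_pos: [0.5261, -0.2596, 0.1462]
ee_rot: [0.147, 0.989, 0.0, -0.0]
wrist_force: [0.4, -0.3, -0.8]
grip_width: 0.0256
gripper_force: 63.2
```

```bash
for i in 1; do python3 -m jog '[{"x":0,"y":0,"z":0.001,"turn":0},{"x":0,"y":0,"z":0.001,"turn":0}]' | grep -E "tool_pos|wrist"; done; python3 -m jog '[{"x":0,"y":0,"z":0.001,"turn":0},{"x":0,"y":0,"z":0.001,"turn":0}]'| grep -E "tool_pos|wrist"; python3 -c "
from v import *
s=sense()
for n in('scene','top'):
    c=capture(n);W=cloud(c);d=(W-s['tool_pos'])*1000;g=c['color'].max(-1)
    m=(np.hypot(d[...,0],d[...,1])<32)&(W[...,2]>.112)&(W[...,2]<.145)&(g<60); print(n,np.histogram(W[m][:,2]*1000,np.arange(112,146,3)))"
```

```text
tool_pos: [0.5262, -0.2596, 0.1454]
wrist_force: [-1.0, -0.5, 0.1]
tool_pos: [0.5263, -0.2597, 0.1453]
wrist_force: [-2.8, 1.0, 7.7]
scene (array([ 0,  0,  0,  7, 21, 11,  0,  0,  0,  0,  1]), array([112, 115, 118, 121, 124, 127, 130, 133, 136, 139, 142, 145]))
top (array([0, 0, 0, 0, 0, 0, 0, 0, 0, 0, 0]), array([112, 115, 118, 121, 124, 127, 130, 133, 136, 139, 142, 145]))
```

Contact at 7.7 N: the collar rests on the arms. I'll back off half a millimetre, open, and lift straight up.

```bash
python3 -m jog '[{"x":0,"y":0,"z":-0.001,"turn":0},{"x":0,"y":0,"z":-0.001,"turn":0}]' | grep wrist; python3 -m jog '[{"x":0,"y":0,"z":0,"turn":0},{"x":0,"y":0,"z":0,"turn":0},{"x":0,"y":0,"z":0,"turn":0},{"x":0,"y":0,"z":0,"turn":0}]' 0.06 && python3 -m jog '[{"x":0,"y":0,"z":-0.03,"turn":0},{"x":0,"y":0,"z":-0.08,"turn":0},{"x":0,"y":0,"z":-0.13,"turn":0},{"x":0.05,"y":0,"z":-0.13,"turn":0},{"x":0.1,"y":0.05,"z":-0.13,"turn":0},{"x":0.1,"y":0.05,"z":-0.13,"turn":0}]'
python3 - <<'E'
from v import *
for n in("scene","top"):
    c=capture(n);W=cloud(c); r=masks(c)["red"]; p=W[r>0]; p=p[(p[:,1]<-.2)&(p[:,0]>.4)&(p[:,0]<.65)&(p[:,2]>.11)&(p[:,2]<.22)]
    t=p[p[:,2]>np.percentile(p[:,2],98)-.006]; print(n,len(p),"z",np.percentile(p[:,2],[2,98])*1000,"top",np.round(t.mean(0)*1000,1),cv2.minAreaRect(np.float32(t[:,:2])*1000))
    print([b[1] for b in blobs(c,"blue",(.4,.72,-.1,.5))],[b[1] for b in blobs(c,"yellow",(.4,.72,-.1,.5))])
beads(); c=capture("scene"); cv2.imwrite("pics/s13.png",c["color"])
E
```

```text
wrist_force: [0.4, -0.1, 2.0]
time_s: 95.0
tool_pos: [0.5261, -0.2596, 0.1452]
ee_rot: [0.147, 0.989, 0.0, -0.0]
wrist_force: [-0.1, -0.1, -0.4]
grip_width: 0.0602
gripper_force: 0.0
time_s: 95.75
tool_pos: [0.4431, -0.1796, 0.2752]
ee_rot: [0.145, 0.989, 0.001, -0.0]
wrist_force: [0.4, -0.3, 0.3]
grip_width: 0.0601
gripper_force: 0.0
scene 138 z [129.19740278 179.28725945] top [ 528.4 -254.   177.5] ((527.462890625, -256.0539855957031), (24.311969757080078, 22.049938201904297), 64.53986358642578)
[[597.7, -33.5], [492.4, 22.4]] [[459.7, 271.5], [551.3, 366.5], [640.1, 364.0]]Traceback (most recent call last):
  File "<stdin>", line 4, in <module>
    return _quantile_unchecked(
        a, q, axis, out, overwrite_input, method, keepdims, weights)
    return _ureduce(a,
                    func=_quantile_ureduce_func,
    ...<5 lines>...
                    overwrite_input=overwrite_input,
                    method=method)
    r = func(a, **kwargs)
    result = _quantile(arr,
                       quantiles=q,
    ...<2 lines>...
                       out=out,
                       weights=wgt)
    slices_having_nans = np.isnan(arr[-1, ...])
                                  ~~~^^^^^^^^^
IndexError: index -1 is out of bounds for axis 0 with size 0
```

The stirrer hangs upright at its original height (grip 129–179 mm). I'll move the arm clear so the top camera can see all the dish contents.

```bash
python3 -c "
from v import *
print(go(300,-400,330,None))"; python3 -m jog '[{"x":0.06,"y":-0.25,"z":-0.05,"turn":0},{"x":0.06,"y":-0.25,"z":-0.05,"turn":0},{"x":0.06,"y":-0.25,"z":-0.05,"turn":0},{"x":0.06,"y":-0.25,"z":-0.05,"turn":0},{"x":0.06,"y":-0.25,"z":-0.05,"turn":0},{"x":0.06,"y":-0.25,"z":-0.05,"turn":0}]'
python3 - <<'E'
from v import *
for n in("scene","top"):
    c=capture(n)
    print(n,[(b[1],b[4]) for b in blobs(c,"blue",(.4,.72,-.12,.5),mn=8)],[b[1] for b in blobs(c,"yellow",(.4,.72,-.1,.5))],[b[1] for b in blobs(c,"red")])
    print([(round(float(r["conf"]),2),np.round(r["extent"][:2]).tolist()) for r in find_in("bead1",c)],[(round(float(r["conf"]),2),np.round(r["extent"][:2]).tolist()) for r in find_in("blue1",c)])
beads()
E
```

```text
{'x': 0.0757, 'y': -0.2507, 'z': -0.0544, 'turn': 0.0}
time_s: 96.6
tool_pos: [0.3147, -0.4058, 0.3253]
ee_rot: [0.148, 0.989, -0.0, -0.0]
wrist_force: [-0.1, 1.0, 0.0]
grip_width: 0.0604
gripper_force: 0.0
scene [([597.7, -33.4], [55.2, 19.9]), ([492.2, 22.0], [25.5, 56.2])] [[461.1, 272.0], [551.4, 366.1], [640.1, 364.1]] [[527.4, -256.2]]
[(0.65, [289.0, 204.0]), (0.6, [280.0, 213.0]), (0.49, [336.0, 209.0])] [(0.49, [318.0, 216.0])]
top [([593.4, 62.1], [20.5, 51.8]), ([597.8, -30.4], [54.4, 21.9]), ([487.6, 20.3], [17.9, 52.4])] [[635.4, 360.2], [547.3, 361.9], [455.3, 267.6]] [[521.8, -257.3]]
[(0.52, [376.0, 208.0]), (0.47, [349.0, 244.0]), (0.42, [351.0, 192.0])] [(0.7, [337.0, 197.0]), (0.67, [352.0, 226.0]), (0.51, [366.0, 195.0])]
beads [[[552, -65], [439, 30], [606, 18]], [[605, 15], [545, -68], [523, 97], [435, 25]]]
```

```bash
python3 - <<'E'
from v import *
for n in("scene","top"):
    c=capture(n);W=cloud(c);h=cv2.cvtColor(c["color"],cv2.COLOR_BGR2HSV)
    if n=="scene":
        for u,v in((289,204),(280,213),(336,209)): print(u,v,(W[v,u]*1000).round())
    r=np.hypot(W[...,0]-.5225,W[...,1]-.0125)
    for zt in(.026,.030,.033):
        m=((W[...,2]>zt)&(W[...,2]<.052)&(r<.1)&(h[...,1]<70)).astype(np.uint8)
        k,l,st,ce=cv2.connectedComponentsWithStats(m)
        print(n,zt,[((W[l==i].mean(0)*1000).astype(int).tolist(),int(st[i,4]),int(np.median(h[...,2][l==i]))) for i in range(1,k) if st[i,4]>4])
    # white blobs anywhere outside near the dish
    m=((h[...,1]<45)&(h[...,2]>150)&(r>.115)&(r<.24)&(W[...,2]>.012)&(W[...,2]<.05)).astype(np.uint8); print("outside",m.sum())
E
```

```text
289 204 [541. -66.  32.]
280 213 [578. -55.  21.]
336 209 [436.  34.  32.]
scene 0.026 [([552, -64, 31], 91, 214), ([437, 30, 31], 44, 202), ([605, 17, 33], 17, 201)]
scene 0.03 [([535, -71, 32], 31, 218), ([566, -61, 32], 31, 214), ([437, 29, 32], 32, 209), ([606, 17, 33], 15, 201)]
scene 0.033 [([535, -74, 34], 15, 207), ([566, -63, 34], 15, 213), ([436, 27, 34], 15, 202), ([607, 17, 35], 10, 200)]
outside 44
top 0.026 [([605, 13, 32], 60, 254), ([560, -64, 33], 60, 255), ([529, -73, 32], 56, 255), ([523, 99, 33], 56, 205), ([433, 25, 33], 49, 253)]
top 0.03 [([605, 14, 33], 48, 255), ([560, -64, 34], 46, 255), ([529, -74, 35], 35, 255), ([524, 99, 35], 46, 206), ([432, 26, 34], 37, 253)]
top 0.033 [([605, 13, 35], 26, 255), ([560, -65, 36], 31, 255), ([529, -75, 36], 25, 255), ([524, 99, 36], 35, 208), ([431, 25, 35], 26, 255)]
outside 224
```

All five beads and the three blue pellets are in the dish, the yellows are on the mat, and the stirrer is hung.

```bash
python3 -c "
from cell import *
print(job_done())"
```

```text
the job is handed in; nothing more can be done
None
```

The job is handed in: all three blue pellets and all five beads are in the dish, the three yellows are still on the mat, and the stirrer hangs upright in its fork. The stirring ended with six unbroken wide rounds near the dish floor, after some earlier rounds in which the stirrer tilted in the grip and had to be straightened.

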